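# Put copper pickle pans away nested in the vacuum desiccator

### The job

The clean copper pickle pans are to go back under vacuum. Open the red vent tap on the desiccator's lid fully to let the vacuum off, lift the lid off and lay it gently on the cork mat, then nest all the pans that are there in the middle of the desiccator's floor, each fully down and level inside the next larger one, with their handles turned well apart so that none lies over another. Put the lid gently back, fully home in the desiccator's rim, shut the tap fully so that it is ready for the pump, and leave the other things on the bench where they are.

Things in the scene. Friction and masses are not known exactly. Their poses are not given: they have to be found in the camera images.
- chamber: desiccator base: round white bowl 191 mm across, fixed (its place varies). Origin: centre of its underside, z up. Inner floor 14 mm up, 136 mm across; the lid's seat is a ring 44 mm up, its opening 144 mm across; a rim 177 mm across inside stands round the seat, to 60 mm up
- lid: clear domed lid, 0.4 kg. Origin: centre of its flange's underside, z up its axis, x towards the tap. Flange 168 mm across (172 at corners), 11 mm thick; dome 145 mm across outside, 136 inside, roof 59 mm up inside. Origin is 44 mm above the chamber's when seated, 4 mm above the mat's when on the mat. It may sit at any turn about its axis
- lid_knob (a point): centre of the black lifting knob (30 mm across, 18 mm tall) on the lid's axis, 96 mm above the lid's origin; axes as the lid's
- vent_tap (a joint): red vent tap on the lid, vertical axis: 0 = shut (bar across the line to the knob), 1.57 = fully open (bar points at the knob); opens counter-clockwise from above, turns lightly, stays put. While shut, vacuum holds the lid down; it surely comes free only from 1.3 rad on. The lid goes on only with the tap fully open; the tap shuts only when the lid is home
- tap_bar (a point): centre of the red tap's bar: 44 mm long along this frame's y, 10 mm wide along its x, 16 mm tall; it turns with the tap about z. It lies 50 mm from the knob's axis and 3 mm lower than the knob's centre
- cork_mat: round cork mat for the lid, 188 mm across, 4 mm thick, fixed (its place varies). Origin at the centre of its underside
- pan_big_mid (a point): the large copper pan: 60 mm across the rim, 54 mm across its foot, 34 mm tall, wall 2.5 mm, floor 4 mm thick, 60 to 130 g. An upswept handle leaves the rim along its own +x at 52 degrees above level; its dark wooden grip is 13 mm thick, 30 mm long. This point: on the pan's axis 17 mm above its foot, z up. May be absent
- pan_big_grip (a point): middle of the large pan's wooden grip (same axes as the pan): 47 mm out from the pan's axis along its +x and 54 mm above its foot. Pinch the grip sideways, along the pan's y
- pan_mid_mid (a point): the middle-sized copper pan: 46 mm across the rim, 40 mm across its foot, 34 mm tall, wall 2.5 mm, floor 4 mm thick, 60 to 130 g. An upswept handle leaves the rim along its own +x at 52 degrees above level; its dark wooden grip is 13 mm thick, 30 mm long. This point: on the pan's axis 17 mm above its foot, z up. May be absent
- pan_mid_grip (a point): middle of the middle-sized pan's wooden grip (same axes as the pan): 40 mm out from the pan's axis along its +x and 54 mm above its foot. Pinch the grip sideways, along the pan's y
- pan_small_mid (a point): the small copper pan: 34 mm across the rim, 29 mm across its foot, 34 mm tall, wall 2.5 mm, floor 4 mm thick, 60 to 130 g. An upswept handle leaves the rim along its own +x at 52 degrees above level; its dark wooden grip is 13 mm thick, 30 mm long. This point: on the pan's axis 17 mm above its foot, z up. May be absent
- pan_small_grip (a point): middle of the small pan's wooden grip (same axes as the pan): 34 mm out from the pan's axis along its +x and 54 mm above its foot. Pinch the grip sideways, along the pan's y
- solder_tin: bystander, loose: small flat round tin, 49 mm across, 20 mm tall; origin at the centre of its underside
- flux_bottle: bystander, loose: amber bottle, 39 mm across, 82 mm tall; origin at the centre of its underside

How it is judged:
By the outcome, as a careful person would: the job done as asked, in the order asked, and still so for the second after the job is handed in, with the robot touching nothing.
Of pan_big, pan_mid, pan_small only 2 to 3 are there at a start; the rules pass over those that are not, and their reading is None.
At some moment in a run one of pan_big, pan_mid, pan_small may be knocked a few centimetres aside while the robot is not near it.
It also fails if it takes over 210 s, if anything falls off the work surface, if the arm or the gripper's body presses on something with over 40 N, if the wrist force passes 120 N, or if a joint passes its speed limit or range.

### The arm

A 6-joint arm with a two-finger parallel gripper is mounted at the origin on the work surface; the furniture and walls round the work are solid. World frame = base frame: x ahead of the robot, y to its left, z up, the work surface at z = 0. Lengths are in m, angles in rad, forces in N, time in s.
With the tool pointing down it reaches from about 0.375 to 0.975 m from the base axis. Payload 3.8 kg.
Tool frame: the origin (TCP) lies at the very end of the fingers, on their centre line; the grasp point (between the pads) lies 19 mm behind it; z points along the fingers, y is the line along which they close (so a half turn about z gives the same grasp; the last joint's range is limited). The gripper opens to 85 mm and grips with 20 to 120 N. Pads are 22 mm wide; open, the fingers measure 114 mm over their backs; the gripper's body (76 mm by 85 mm) begins 54 mm behind the grasp point. The pads swing forward as they close: fully open they stand 13 mm farther back than shut.
Start: joints at [-1.259, 0.264, 1.604, -0, 1.274, -0.037], TCP at [0.231, -0.634, 0.231] pointing down, gripper open.
Joint ranges: [-2.63, 2.63], [-0.94, 2.18], [0.31, 2.57], [-1.31, 4.45], [0, 2.66], [-2.55, 2.55]. Speed limits (rad/s): [2.57, 2.57, 3.14, 3.14, 3.14, 3.14].

### API

Orientations are given as a rotation vector (axis times angle).
In Python, from workcell import read_state, read_camera, calibration, finish_job gives the robot as it stands.
- The arm moves only by the tool step_arm, never from a script. Its argument "commands" is a list of rows, each an object of numbers: "fingers": the gripper's target within -1 to 1 (shut at 1, half-way at 0, fully open at -1); "dx", "dy", "dz": the shift along the tool's x, y, z in m; "roll": the turn about the tool's z in degrees. In form: [{"fingers": .., "dx": .., "dy": .., "dz": .., "roll": ..}, ...]. A call has 1 to 8 rows; each row is the pose to reach, as a shift and turn from the pose commanded when the call began, along the tool's axes at that moment; what a row does not reach only later rows make up. A row lasts 1/8 s, in which the tool goes at most 62.5 mm and 10.7 degrees, less where a joint would pass 70% of its speed; a pose out of reach is approached as far as the arm can. A call with a gripper value outside its range is refused whole. The fingers move at their own pace and stop on an object; "squeeze" is the grip in N (left out, the last holds). Time passes only in rows, so rows that repeat a pose let the fingers close. It gives the time, the measured TCP pose, the force, the opening and the grip force at its end, in the units of the state.
- read_state(): the state, without advancing time (a new reading comes with each control period).
- read_camera(name): name is "scene" or "top" or "wrist"; returns (picture, depth): 420x560x3 uint8, blue, green, red; 420x560 float32, m along the optical axis (not along the pixel's ray), 0 where there is no reading.
- calibration(name): a dict with "intrinsics" (3x3 intrinsics, pixels), "k1" (the pictures are not rectified: a ray, as slopes to the right and down, at radius r is drawn at 1 + k1 r^2 times it, then the intrinsics apply), "world_to_cam" (4x4, takes a point from world to camera coordinates). Camera axes: x right, y up, looking along -z (the intrinsics and any distortion apply to the point x, -y, -z); pixel columns grow to the right and rows downward; lengths in m; the calibration is good to about 2 mm. A picture is of the moment at which its call begins: read the wrist's pose just before it. calibration takes no time and is no camera call; for the wrist camera it gives the pose at the moment of the call.
- finish_job(): hands the job in; it is judged then, once.
The state is a dict: "time": time; "q": joint angles; "joint_vel": joint speeds; "joint_torque": joint torques, N m; "tool_pos": TCP position; "tcp_rot": TCP orientation; "wrist_force": force on the tool from outside, world axes, zero at the start; "torque": the same for the moment, N m; "width": opening from 0.0 (shut) to 1.0 (fully open); "grip_force": force on a finger pad.
Only numpy, scipy, OpenCV 4.12 (cv2) and the standard library are available. Lean on these libraries where they do the work, as an engineer would, in place of code of your own. Each camera call takes 0.05 s, during which the arm holds its last target. There are 200 camera calls.

## Working session

There is one attempt and no reset: what is moved stays moved. The work goes in short steps, Python scripts to look and compute and a tool call to move; the robot and the scene stay as the last step left them, time stands still between calls to the robot, and variables do not carry over. Pictures are saved under pics/ and viewed, at most 14 in all, crops included, and the job is handed in when it is done.

Besides the shell and the picture viewer there is one more tool, called after "Call:" as name(argument=value, ...), one argument or row to a line, values as JSON. step_arm: Moves the arm, as the interface text tells. Its arguments: {"type":"object","properties":{"commands":{"type":"array","items":{"type":"object","properties":{"fingers":{"type":"number"},"dx":{"type":"number"},"dy":{"type":"number"},"dz":{"type":"number"},"roll":{"type":"number"}}}},"squeeze":{"type":"number"}},"required":["commands"]}

```bash
mkdir -p pics; ls
cat > h.py <<'E'
import numpy as np, cv2
from workcell import *
def snap(name,fn=None):
    c=calibration(name); im,d=read_camera(name)
    if fn: cv2.imwrite('pics/'+fn,im)
    return c,im,d
def rays(c,uv):
    K=np.array(c['intrinsics']);uv=np.atleast_2d(np.array(uv,float))
    s=np.c_[(uv[:,0]-K[0,2])/K[0,0],(uv[:,1]-K[1,2])/K[1,1]]
    u=s.copy()
    for _ in range(20): u=s/(1+c['k1']*(u**2).sum(1,keepdims=True))
    return np.c_[u[:,0],-u[:,1],-np.ones(len(u))]
def onplane(c,uv,z):
    T=np.linalg.inv(np.array(c['world_to_cam']));r=rays(c,uv)@T[:3,:3].T;o=T[:3,3]
    return o+r*((z-o[2])/r[:,2:])
def bydepth(c,d,uv):
    T=np.linalg.inv(np.array(c['world_to_cam']));uv=np.atleast_2d(uv)
    dd=d[uv[:,1].astype(int),uv[:,0].astype(int)][:,None]
    return (rays(c,uv)*dd)@T[:3,:3].T+T[:3,3]
def proj(c,p):
    W=np.array(c['world_to_cam']);q=np.atleast_2d(p)@W[:3,:3].T+W[:3,3]
    s=np.c_[q[:,0],-q[:,1]]/-q[:,2:];s=s*(1+c['k1']*(s**2).sum(1,keepdims=True))
    K=np.array(c['intrinsics']);return s*[K[0,0],K[1,1]]+[K[0,2],K[1,2]]
E
python3 - <<'E'
from h import *
for n in('top','scene'):
    c,im,d=snap(n,n+'0.png');print(n,np.round(np.linalg.inv(c['world_to_cam']),3),c['intrinsics'],c['k1'])
print(read_state())
E
```

```text
pics
top [[-0.073  0.968 -0.242  0.264]
 [-0.997 -0.072  0.012  0.04 ]
 [-0.006  0.242  0.97   0.992]
 [ 0.     0.     0.     1.   ]] [[380.34398417   0.         281.04828116]
 [  0.         380.34398417 213.37830079]
 [  0.           0.           1.        ]] -0.019492111260828563
scene [[-0.747  0.412 -0.522 -0.049]
 [-0.665 -0.468  0.582  0.629]
 [-0.004  0.782  0.623  0.726]
 [ 0.     0.     0.     1.   ]] [[428.31533515   0.         271.39614713]
 [  0.         428.31533515 205.98109763]
 [  0.           0.           1.        ]] -0.030238031385935324
{'time': 0.1, 'q': array([-1.25891041e+00,  2.64679333e-01,  1.60527540e+00,  1.95255096e-05,
        1.27371832e+00, -3.69087631e-02]), 'joint_vel': array([ 0.00027328, -0.00320678, -0.00214488,  0.00078109,  0.00046931,
       -0.00021122]), 'joint_torque': array([ 3.67939110e-04, -5.16706967e+01, -3.68590879e+01,  1.48413537e-06,
        6.31009490e-03, -8.02555803e-06]), 'tool_pos': array([ 0.23048018, -0.63370353,  0.23006502]), 'tcp_rot': array([-3.09190825e+00, -5.44745463e-01,  4.18565460e-04]), 'wrist_force': array([-0.03419684,  0.54883418, -0.49935794]), 'torque': array([-0.02794946, -0.01736623,  0.03968047]), 'grip_force': 0.0, 'width': 1.0042388354786778}
```

View pics/top0.png

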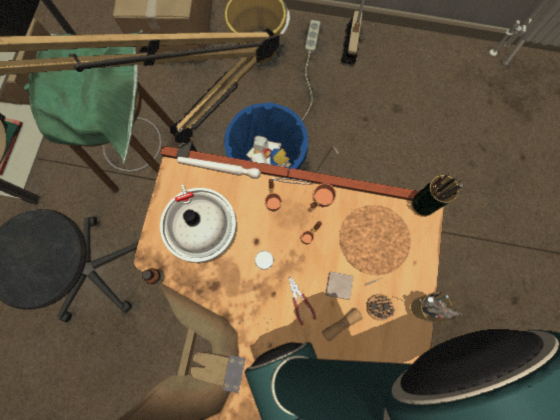

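View pics/scene0.png

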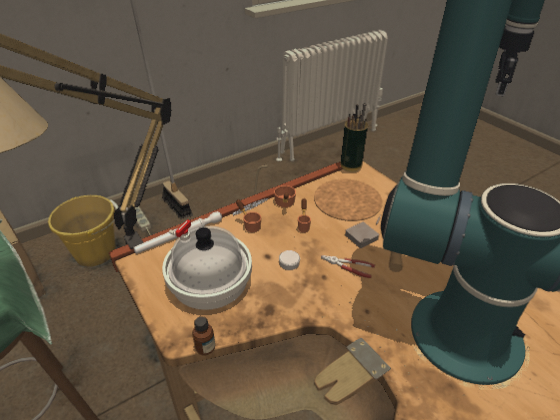

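The top view shows the chamber with its lid at (198,225), the knob at (191,217), the red tap at (184,197), and the mat at (375,240). All three pans are there: mid at (273,202), big at (324,195) and small at (307,238). The tin is at (264,260) and the bottle at (151,276).

```bash
cat >> h.py <<'E'
def xyzmap(c,d):
    v,u=np.mgrid[:d.shape[0],:d.shape[1]]
    P=bydepth(c,d,np.c_[u.ravel(),v.ravel()]).reshape(*d.shape,3); P[d==0]=np.nan
    return P
def circ(uv,w=None):
    A=np.c_[2*uv,np.ones(len(uv))];x=np.linalg.lstsq(A,(uv**2).sum(1),rcond=None)[0]
    return x[0],x[1],np.sqrt(x[2]+x[0]**2+x[1]**2)
E
python3 - <<'E'
from h import *
c,im,d=snap('top');P=xyzmap(c,d)
hsv=cv2.cvtColor(im,cv2.COLOR_BGR2HSV)
cv2.imwrite('pics/top1.png',cv2.resize(im[140:300,130:430],None,fx=2.66,fy=2.66,interpolation=cv2.INTER_CUBIC))
Z=P[...,2]
for x,y in((.7,-.1),(.5,.1),(.6,0)): 
    u,v=proj(c,[x,y,0])[0].astype(int);print('table z',Z[v,u])
roi=np.zeros(Z.shape,bool);roi[170:310,135:420]=1
m=((Z>.012)&roi).astype(np.uint8)
n,l,s,ce=cv2.connectedComponentsWithStats(m)
for i in range(1,n):
    if s[i,4]<15: continue
    q=P[l==i]; print(s[i],np.round(ce[i]),'mean',np.round(q.mean(0),3),'zmax',round(np.nanmax(q[:,2]),3),'zs',np.round(np.percentile(q[:,2],[10,50,90]),3))
red=((hsv[...,0]<6)|(hsv[...,0]>174))&(hsv[...,1]>170)&(hsv[...,2]>110)&roi
n,l,s,ce=cv2.connectedComponentsWithStats(red.astype(np.uint8))
for i in range(1,n):
    if s[i,4]>15: 
        vv,uu=np.nonzero(l==i);q=onplane(c,np.c_[uu,vv],.145);e,V=np.linalg.eigh(np.cov(q[:,:2].T));print('red',s[i],q.mean(0).round(4),'axis',V[:,1],'depthz',np.nanmedian(P[l==i],0))
blk=(hsv[...,2]<45)&(np.hypot(*(np.indices(Z.shape)-np.array([217,191])[:,None,None]))<20)
vv,uu=np.nonzero(blk);print('knob',len(vv),onplane(c,[[uu.mean(),vv.mean()]],.149),np.nanmedian(P[blk],0))
E
```

```text
table z -0.8015649453145285
table z 5.567359536229333e-05
table z -0.0015749025998743615
[220 170  41   8 180] [245. 172.] mean [0.627 0.116 0.02 ] zmax 0.029 zs [0.015 0.02  0.026]
[265 179  17  32 170] [272. 195.] mean [0.553 0.046 0.037] zmax 0.067 zs [0.018 0.032 0.061]
[311 183  26  25 196] [323. 195.] mean [ 0.545 -0.087  0.033] zmax 0.068 zs [0.017 0.031 0.062]
[ 160  185   77   78 4506] [198. 225.] mean [0.475 0.231 0.091] zmax 0.152 zs [0.054 0.106 0.114]
[411 191   9  24 148] [416. 203.] mean [ 0.502 -0.323  0.041] zmax 0.077 zs [0.018 0.04  0.066]
[302 221  20  23 130] [312. 232.] mean [ 0.447 -0.047  0.04 ] zmax 0.068 zs [0.018 0.034 0.064]
[255 251  19  19 286] [264. 260.] mean [0.387 0.079 0.019] zmax 0.024 zs [0.016 0.019 0.021]
[142 268  22  17 285] [153. 276.] mean [0.362 0.352 0.057] zmax 0.087 zs [0.027 0.056 0.082]
[326 272  27  28 560] [339. 285.] mean [ 0.309 -0.105  0.018] zmax 0.023 zs [0.015 0.017 0.02 ]
[367 295  27  15 236] [380. 304.] mean [ 0.257 -0.199  0.029] zmax 0.052 zs [0.013 0.036 0.045]
[412 298   8  12  80] [416. 304.] mean [ 0.249 -0.279  0.053] zmax 0.173 zs [0.021 0.05  0.081]
red [176 192  17   9  48] [0.5298 0.2498 0.145 ] axis [-0.30965524  0.9508489 ] depthz [0.52976792 0.25111854 0.14300698]
knob 155 [[0.47949922 0.23422556 0.149     ]] [0.48125    0.23627055 0.14700541]
```

View pics/top1.png

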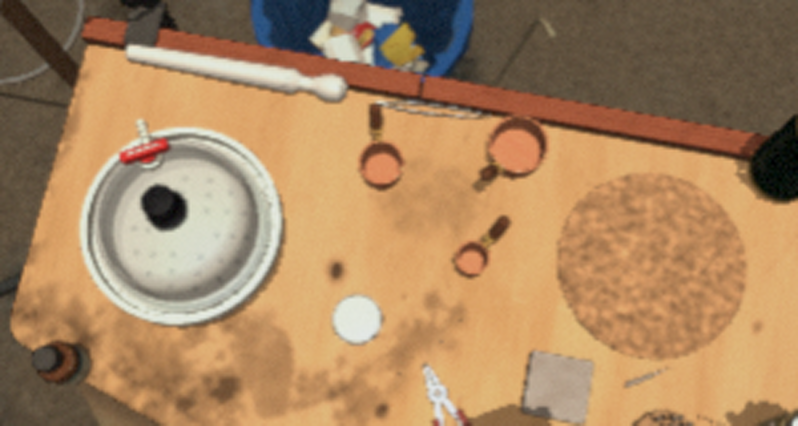

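```bash
cat >> h.py <<'E'
from scipy.spatial.transform import Rotation as R
def go(p,line):
    "shift/roll to put TCP at p with the finger line at world angle line (deg, mod 180)"
    s=read_state();M=R.from_rotvec(s['tcp_rot']).as_matrix();d=M.T@(np.array(p)-s['tool_pos'])
    q1=np.degrees(np.arctan2(p[1],p[0]));yx=np.degrees(np.arctan2(M[1,0],M[0,0]))
    print('t',round(s['time'],2),'shift',d.round(4),'n62',round(np.linalg.norm(d)/.0625,1))
    for a in(line+90,line-90):
        q6=(q1+90-a+180)%360-180
        q6n=np.degrees(s['q'][5])
        roll=(q6-q6n)-(q1-np.degrees(s['q'][0]))
        print('  roll',round(roll,1),'q6',round(q6,1))
E
python3 - <<'E'
from h import *
go([.42,.15,.40],17)
c,im,d=snap('top');P=xyzmap(c,d)
# mat: by colour-free depth 3..6mm is weak; use texture hue
hsv=cv2.cvtColor(im,cv2.COLOR_BGR2HSV);print(hsv[240,375],hsv[225,360],hsv[250,320],hsv[280,380])
# chamber rim outer
Z=P[...,2];m=(Z>.05)&(Z<.068);m[:, :130]=0;m[:,260:]=0;m[:170]=0;m[265:]=0
q=P[m];r=np.hypot(q[:,0]-.475,q[:,1]-.231);q=q[(r>.085)&(r<.1)];print('rim',circ(q[:,:2]),len(q))
E
```

```text
t 0.15 shift [ 0.446  -0.6722 -0.1686] n62 13.2
  roll -87.0 q6 2.7
  roll -267.0 q6 -177.3
[ 14 135 191] [ 14 131 183] [ 16 133 222] [ 16 125 222]
rim (np.float64(0.4816301953827837), np.float64(0.23628988607310822), np.float64(0.09090230705388254)) 352
```

Call:
step_arm(
  commands=[
    {"fingers": -1, "dz": -0.06},
    {"fingers": -1, "dz": -0.12},
    {"fingers": -1, "dz": -0.168},
    {"fingers": -1, "dx": 0.446, "dy": -0.672, "dz": -0.168, "roll": -87},
    {"fingers": -1, "dx": 0.446, "dy": -0.672, "dz": -0.168, "roll": -87},
    {"fingers": -1, "dx": 0.446, "dy": -0.672, "dz": -0.168, "roll": -87},
    {"fingers": -1, "dx": 0.446, "dy": -0.672, "dz": -0.168, "roll": -87},
    {"fingers": -1, "dx": 0.446, "dy": -0.672, "dz": -0.168, "roll": -87},
  ],
)

```text
invalid input
```

```bash
python3 -c "
from h import *
go([.42,.15,.40],17)"
```

```text
t 0.2 shift [ 0.446  -0.6722 -0.1686] n62 13.2
  roll -87.0 q6 2.7
  roll -267.0 q6 -177.3
```

Call:
step_arm(
  commands=[
    {"fingers": -1, "dx": 0, "dy": 0, "dz": -0.06, "roll": 0},
    {"fingers": -1, "dx": 0, "dy": 0, "dz": -0.12, "roll": 0},
    {"fingers": -1, "dx": 0, "dy": 0, "dz": -0.168, "roll": 0},
    {"fingers": -1, "dx": 0.446, "dy": -0.672, "dz": -0.168, "roll": -87},
    {"fingers": -1, "dx": 0.446, "dy": -0.672, "dz": -0.168, "roll": -87},
    {"fingers": -1, "dx": 0.446, "dy": -0.672, "dz": -0.168, "roll": -87},
    {"fingers": -1, "dx": 0.446, "dy": -0.672, "dz": -0.168, "roll": -87},
    {"fingers": -1, "dx": 0.446, "dy": -0.672, "dz": -0.168, "roll": -87},
  ],
  squeeze=40,
)

```text
time: 1.2
tool_pos: [0.3042, -0.3286, 0.3991]
tcp_rot: [2.509, 1.891, 0.001]
wrist_force: [0.7, -0.3, 0.9]
width: 1.0
grip_force: 0.0
```

```bash
python3 -c "
from h import *
go([.42,.15,.40],17)"
```

```text
t 1.2 shift [ 0.492  -0.0204 -0.0008] n62 7.9
  roll -33.0 q6 2.7
  roll -213.0 q6 -177.3
```

Call:
step_arm(
  commands=[
    {"fingers": -1, "dx": 0.49, "dy": -0.02, "dz": 0, "roll": -33},
    {"fingers": -1, "dx": 0.49, "dy": -0.02, "dz": 0, "roll": -33},
    {"fingers": -1, "dx": 0.49, "dy": -0.02, "dz": 0, "roll": -33},
    {"fingers": -1, "dx": 0.49, "dy": -0.02, "dz": 0, "roll": -33},
    {"fingers": -1, "dx": 0.49, "dy": -0.02, "dz": 0, "roll": -33},
    {"fingers": -1, "dx": 0.49, "dy": -0.02, "dz": 0, "roll": -33},
    {"fingers": -1, "dx": 0.49, "dy": -0.02, "dz": 0, "roll": -33},
    {"fingers": -1, "dx": 0.49, "dy": -0.02, "dz": 0, "roll": -33},
  ],
)

```text
time: 2.2
tool_pos: [0.4223, 0.1477, 0.3993]
tcp_rot: [1.873, 2.521, 0.001]
wrist_force: [0.7, -0.5, 0.3]
width: 0.999
grip_force: 0.0
```

Run:
```python
from h import *
s=read_state();print(s['tool_pos'])
c,im,d=snap('wrist','w0.png');T=np.linalg.inv(c['world_to_cam']);print(T.round(3))
M=R.from_rotvec(s['tcp_rot']).as_matrix();print('cam in tool',(M.T@(T[:3,3]-s['tool_pos'])).round(3))
```

```text
[0.42231019 0.14771341 0.39931536]
[[ 0.957 -0.275 -0.091  0.399]
 [ 0.29   0.909  0.301  0.225]
 [-0.    -0.314  0.949  0.542]
 [ 0.     0.     0.     1.   ]]
cam in tool [ 0.081  0.    -0.143]
```

View pics/w0.png

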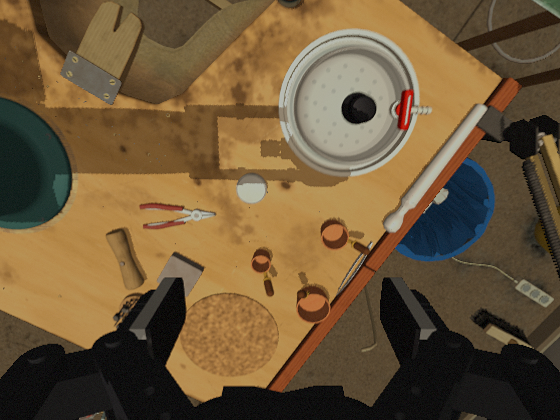

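The wrist view shows the lid with the knob at (358,107) and the red tap bar at (405,110), the mat at (230,333), and the pans at (333,233), (313,305) and (261,260).

```bash
cat >> h.py <<'E'
def comp(mask,uv,minA=15):
    n,l,s,ce=cv2.connectedComponentsWithStats(mask.astype(np.uint8))
    k=[i for i in range(1,n) if s[i,4]>minA]
    if not k: return None
    return l==min(k,key=lambda i:np.hypot(*(ce[i]-uv)))
def tapknob(c,im,zt,zk,knob,ang):
    hsv=cv2.cvtColor(im,cv2.COLOR_BGR2HSV)
    red=((hsv[...,0]<6)|(hsv[...,0]>174))&(hsv[...,1]>170)&(hsv[...,2]>110)
    t=np.array([knob[0]+.05*np.cos(ang),knob[1]+.05*np.sin(ang),zt])
    m=comp(red,proj(c,t)[0]);v,u=np.nonzero(m);q=onplane(c,np.c_[u,v],zt)[:,:2]
    e,V=np.linalg.eigh(np.cov(q.T));print('tap',q.mean(0).round(4),len(v),'bar deg',np.degrees(np.arctan2(V[1,1],V[0,1])).round(1)%180,'len',(np.sqrt(12*e)).round(3))
    m=comp(hsv[...,2]<50,proj(c,[*knob,zk])[0],40);v,u=np.nonzero(m)
    (x,y),r=cv2.minEnclosingCircle(np.c_[u,v].astype(np.float32));k=onplane(c,[[u.mean(),v.mean()],[x,y]],zk)
    print('knob mean/enc',k[:,:2].round(4),len(v))
    dlt=q.mean(0)-k[0,:2];print('tap dir',np.degrees(np.arctan2(dlt[1],dlt[0])).round(1),np.hypot(*dlt).round(4))
def mat(c,im,p0):
    hsv=cv2.cvtColor(im,cv2.COLOR_BGR2HSV)
    m=cv2.medianBlur(((hsv[...,2]<208)*255).astype(np.uint8),5)>0
    v,u=np.nonzero(m);q=onplane(c,np.c_[u,v],.004)[:,:2]
    w=np.hypot(*(q-p0).T)<.097
    q=q[w];
    h=cv2.convexHull((q*1e4).astype(np.float32))[:,0]/1e4
    print('mat enc',cv2.minEnclosingCircle((q*1e3).astype(np.float32)),'mean',q.mean(0))
E
python3 - <<'E'
from h import *
for n in('wrist','top'):
    c,im,d=snap(n);print(n);tapknob(c,im,.144,.149 if n=='top' else .145,(.48,.235),.29)
    P=xyzmap(c,d);Z=P[...,2]
    q=P.reshape(-1,3);k=(q[:,2]>.053)&(q[:,2]<.066)&(np.hypot(q[:,0]-.478,q[:,1]-.232)<.105)&(np.hypot(q[:,0]-.478,q[:,1]-.232)>.08)
    print('rim',np.round(circ(q[k][:,:2]),4),cv2.minEnclosingCircle((q[k][:,:2]*1e3).astype(np.float32)))
    for z0,z1,nm in((.141,.155,'knobtop'),):
        k=(q[:,2]>z0)&(q[:,2]<z1)&(np.hypot(q[:,0]-.48,q[:,1]-.235)<.022);print(nm,np.nanmean(q[k],0),np.nanmax(q[k],0)/2+np.nanmin(q[k],0)/2)
    hsv=cv2.cvtColor(im,cv2.COLOR_BGR2HSV).astype(float)
    for p0 in((.43,-.17),):
        vals=[]
    cv2.imwrite('pics/mat_%s.png'%n,im)
    u,v=proj(c,[.42,-.17,.004])[0].astype(int);print('matpx',u,v)
    mat(c,im,(.43,-.17))
E
```

```text
wrist
tap [0.5254 0.2518] 32 bar deg 104.6 len [0.003 0.012]
knob mean/enc [[0.4823 0.2403]
 [0.4827 0.2401]] 830
tap dir 14.8 0.0447
rim [0.4863 0.239  0.0901] ((486.8257751464844, 241.2504425048828), 95.28825378417969)
knobtop [0.48527768 0.2407943  0.14878382] [0.48637893 0.24097795 0.14631469]
matpx 229 321
mat enc ((429.98956298828125, -170.01695251464844), 96.9882583618164) mean [ 0.42888842 -0.16671846]
topTraceback (most recent call last):
  File "<stdin>", line 3, in <module>
  File "h.py", line 51, in tapknob
    m=comp(red,proj(c,t)[0]);v,u=np.nonzero(m);q=onplane(c,np.c_[u,v],zt)[:,:2]
                                 ~~~~~~~~~~^^^
    return _wrapfunc(a, 'nonzero')
    return _wrapit(obj, method, *args, **kwds)
    result = getattr(arr, method)(*args, **kwds)
ValueError: Calling nonzero on 0d arrays is not allowed. Use np.atleast_1d(scalar).nonzero() instead.
```

```bash
python3 -c "
from h import *
go([.51,.18,.29],15)"
```

```text
t 2.35 shift [0.0056 0.0937 0.1085] n62 2.3
  roll 2.0 q6 4.4
  roll -178.0 q6 -175.6
```

Call:
step_arm(
  commands=[
    {"fingers": -1, "dx": 0.005, "dy": 0.094, "dz": 0.108, "roll": 2},
    {"fingers": -1, "dx": 0.005, "dy": 0.094, "dz": 0.108, "roll": 2},
    {"fingers": 0.1, "dx": 0.005, "dy": 0.094, "dz": 0.108, "roll": 2},
    {"fingers": 0.1, "dx": 0.005, "dy": 0.094, "dz": 0.108, "roll": 2},
    {"fingers": 0.1, "dx": 0.005, "dy": 0.094, "dz": 0.108, "roll": 2},
  ],
)

```text
time: 2.98
tool_pos: [0.5113, 0.1765, 0.2936]
tcp_rot: [1.919, 2.485, 0.003]
wrist_force: [-0.3, 0.2, -0.7]
width: 0.448
grip_force: 0.0
```

Run:
```python
from h import *
s=read_state();print(s['tool_pos'],s['width'])
c,im,d=snap('wrist','w1.png');T=np.linalg.inv(c['world_to_cam'])
q=xyzmap(c,d).reshape(-1,3);hsv=cv2.cvtColor(im,cv2.COLOR_BGR2HSV)
r=np.hypot(q[:,0]-.486,q[:,1]-.240)
k=(q[:,2]>.055)&(q[:,2]<.066)&(r<.105)&(r>.08);print('rim',np.array(circ(q[k][:,:2])),cv2.minEnclosingCircle((q[k][:,:2]*1e3).astype(np.float32)),k.sum())
k=(q[:,2]>.144)&(q[:,2]<.155)&(r<.02);print('knob',q[k].mean(0),k.sum(),(q[k].max(0)+q[k].min(0))/2,np.ptp(q[k],0))
red=(((hsv[...,0]<8)|(hsv[...,0]>172))&(hsv[...,1]>140)&(hsv[...,2]>70)).ravel()
k=red&(q[:,2]>.135)&(q[:,2]<.16)&(r<.09);b=q[k];bt=b[b[:,2]>.141];V=np.linalg.svd(bt[:,:2]-bt[:,:2].mean(0))[2] if len(bt)<4000 else None
w=(bt[:,:2]-bt[:,:2].mean(0))@V.T;cen=bt[:,:2].mean(0)+((w.max(0)+w.min(0))/2)@V
print('bar',bt.mean(0),cen,len(bt),np.ptp(w,axis=0),np.degrees(np.arctan2(V[0,1],V[0,0]))%180)
```

```text
[0.51131174 0.17648975 0.29361373] 0.44791957081332423
rim [0.48671881 0.24068263 0.0892364 ] ((486.9738464355469, 241.21713256835938), 95.47119903564453) 5211
knob [0.48700831 0.24165476 0.1488597 ] 1130 [0.48687938 0.2413452  0.14791945] [0.03050267 0.03065559 0.00778373]
bar [0.53458906 0.25462435 0.14448304] [0.53511034 0.25435463] 544 [0.04316342 0.01006615] 105.12838514406545
```

View pics/w1.png

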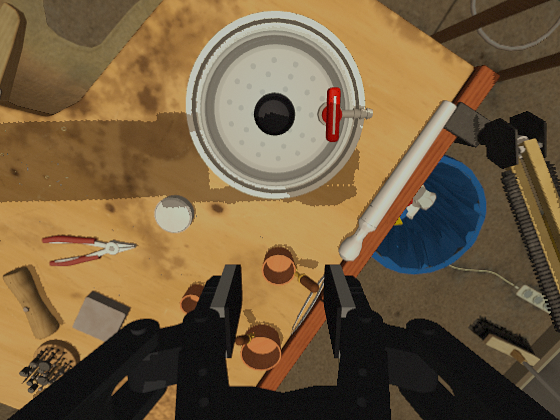

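The close view shows the tap bar at (333,114) lying across the line to the knob at (274,114), so the tap is shut. The rim centre comes out at (0.487,0.241).

```bash
python3 -c "
from h import *
go([.535,.2545,.122],15)"
```

```text
t 3.02 shift [0.0693 0.0419 0.1721] n62 3.0
  roll -0.3 q6 10.4
  roll -180.3 q6 -169.6
```

Call:
step_arm(
  commands=[
    {"fingers": 0.35, "dx": 0.069, "dy": 0.042, "dz": 0.08, "roll": 0},
    {"fingers": 0.35, "dx": 0.069, "dy": 0.042, "dz": 0.09, "roll": 0},
    {"fingers": 0.35, "dx": 0.069, "dy": 0.042, "dz": 0.09, "roll": 0},
    {"fingers": 0.35, "dx": 0.069, "dy": 0.042, "dz": 0.09, "roll": 0},
  ],
)

```text
time: 3.52
tool_pos: [0.5347, 0.2545, 0.2034]
tcp_rot: [1.917, 2.487, 0.003]
wrist_force: [0.3, 0.0, -0.5]
width: 0.326
grip_force: 0.0
```

```bash
python3 -c "
from h import *
go([.535,.2545,.122],15);print(read_state()['width'])"
```

```text
t 3.52 shift [-0.      0.0001  0.0814] n62 1.3
  roll -0.3 q6 10.4
  roll -180.3 q6 -169.6
0.3257049328271466
```

Call:
step_arm(
  commands=[
    {"fingers": 0.35, "dx": 0, "dy": 0, "dz": 0.05, "roll": 0},
    {"fingers": 0.35, "dx": 0, "dy": 0, "dz": 0.082, "roll": 0},
    {"fingers": 0.35, "dx": 0, "dy": 0, "dz": 0.082, "roll": 0},
    {"fingers": 0.35, "dx": 0, "dy": 0, "dz": 0.082, "roll": 0},
    {"fingers": 1, "dx": 0, "dy": 0, "dz": 0.082, "roll": 0},
    {"fingers": 1, "dx": 0, "dy": 0, "dz": 0.082, "roll": 0},
    {"fingers": 1, "dx": 0, "dy": 0, "dz": 0.082, "roll": 0},
  ],
  squeeze=25,
)

```text
time: 4.4
tool_pos: [0.5355, 0.2549, 0.1225]
tcp_rot: [1.918, 2.486, 0.004]
wrist_force: [-2.4, -1.2, 7.4]
width: 0.134
grip_force: 24.4
```

Call:
step_arm(
  commands=[
    {"fingers": 1, "dx": 0, "dy": 0, "dz": 0, "roll": -10},
    {"fingers": 1, "dx": 0, "dy": 0, "dz": 0, "roll": -20},
    {"fingers": 1, "dx": 0, "dy": 0, "dz": 0, "roll": -30},
    {"fingers": 1, "dx": 0, "dy": 0, "dz": 0, "roll": -40},
    {"fingers": 1, "dx": 0, "dy": 0, "dz": 0, "roll": -50},
    {"fingers": 1, "dx": 0, "dy": 0, "dz": 0, "roll": -60},
    {"fingers": 1, "dx": 0, "dy": 0, "dz": 0, "roll": -70},
    {"fingers": 1, "dx": 0, "dy": 0, "dz": 0, "roll": -80},
  ],
)

```text
time: 5.4
tool_pos: [0.535, 0.2543, 0.1224]
tcp_rot: [-0.138, 3.136, -0.0]
wrist_force: [-3.6, -3.9, 9.2]
width: 0.142
grip_force: 29.0
```

Call:
step_arm(
  commands=[
    {"fingers": 1, "dx": 0, "dy": 0, "dz": 0, "roll": -6},
    {"fingers": 1, "dx": 0, "dy": 0, "dz": 0, "roll": -11},
    {"fingers": 1, "dx": 0, "dy": 0, "dz": 0, "roll": -11},
    {"fingers": 1, "dx": 0, "dy": 0, "dz": 0, "roll": -11},
  ],
)

```text
time: 5.9
tool_pos: [0.5354, 0.2543, 0.1224]
tcp_rot: [-0.429, 3.109, -0.001]
wrist_force: [-3.1, -3.2, 7.7]
width: 0.138
grip_force: 27.8
```

```bash
python3 -c "
from h import *
go([.535,.2545,.122],105);s=read_state();print(s['torque'],s['q'])"
```

```text
t 5.9 shift [0.0003 0.0003 0.0004] n62 0.0
  roll 0.7 q6 -79.6
  roll 180.7 q6 100.4
[-0.59738732  0.48515181 -0.04595939] [ 4.02098384e-01  1.98978909e-01  1.89394521e+00 -1.50328134e-03
  1.04601293e+00 -1.44229272e+00]
```

Call:
step_arm(
  commands=[
    {"fingers": 0.2, "dx": 0, "dy": 0, "dz": 0, "roll": 0},
    {"fingers": 0.2, "dx": 0, "dy": 0, "dz": 0, "roll": 0},
    {"fingers": 0.2, "dx": 0, "dy": 0, "dz": -0.06, "roll": 0},
    {"fingers": 0.2, "dx": 0, "dy": 0, "dz": -0.12, "roll": 0},
    {"fingers": 0.0, "dx": -0.08, "dy": 0, "dz": -0.16, "roll": 0},
    {"fingers": 0.0, "dx": -0.08, "dy": 0, "dz": -0.16, "roll": 0},
    {"fingers": 0.0, "dx": -0.08, "dy": 0, "dz": -0.16, "roll": 0},
  ],
)

```text
time: 6.78
tool_pos: [0.613, 0.2767, 0.2805]
tcp_rot: [-0.428, 3.11, 0.001]
wrist_force: [-1.0, -0.2, -1.0]
width: 0.503
grip_force: 0.0
```

```bash
cat >> h.py <<'E'
def lidlook(fn=None,k0=(.487,.241),z0=0.0):
    c,im,d=snap('wrist',fn)
    q=xyzmap(c,d).reshape(-1,3);hsv=cv2.cvtColor(im,cv2.COLOR_BGR2HSV)
    r=np.hypot(q[:,0]-k0[0],q[:,1]-k0[1])
    k=(q[:,2]>.144+z0)&(q[:,2]<.155+z0)&(r<.022);print('knob',q[k].mean(0).round(4),k.sum(),((q[k].max(0)+q[k].min(0))/2).round(4))
    kn=q[k].mean(0)[:2]
    red=(((hsv[...,0]<8)|(hsv[...,0]>172))&(hsv[...,1]>140)&(hsv[...,2]>70)).ravel()
    k=red&(q[:,2]>.141+z0)&(q[:,2]<.16+z0)&(r<.09);bt=q[k];V=np.linalg.svd(bt[:,:2]-bt[:,:2].mean(0),full_matrices=False)[2]
    w=(bt[:,:2]-bt[:,:2].mean(0))@V.T;cen=bt[:,:2].mean(0)+((w.max(0)+w.min(0))/2)@V
    print('bar',bt.mean(0).round(4),cen.round(4),len(bt),np.ptp(w,axis=0).round(4),'ang',(np.degrees(np.arctan2(V[0,1],V[0,0]))%180).round(1),'dir',np.degrees(np.arctan2(*(cen-kn)[::-1])).round(1))
    return c,im,d,q
E
python3 - <<'E'
from h import *
print(read_state()['tool_pos'])
c,im,d,q=lidlook('w2.png')
go([.487,.241,.121],105)
E
```

```text
[0.61300237 0.2767284  0.28053358]
knob [0.4891 0.241  0.149 ] 1548 [0.4887 0.2408 0.1482]
bar [0.5361 0.2543 0.1446] [0.5366 0.2545] 578 [0.0429 0.01  ] ang 10.4 dir 15.9
t 6.83 shift [ 0.1292 -0.0003  0.1581] n62 3.3
  roll 0.7 q6 -78.7
  roll 180.7 q6 101.3
```

View pics/w2.png

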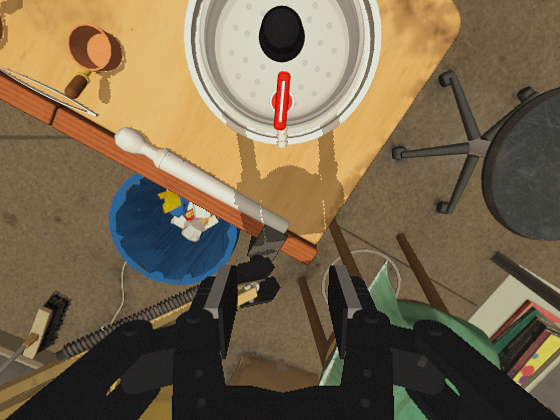

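The tap has opened to about 85°: its bar is at (283,100), nearly in line with the knob at (282,33). I'll nudge it further to its stop.

```bash
python3 -c "
from h import *
go([.5357,.2545,.122],101)"
```

```text
t 6.83 shift [ 0.0787 -0.0005  0.1571] n62 2.8
  roll 4.7 q6 -75.6
  roll 184.7 q6 104.4
```

Call:
step_arm(
  commands=[
    {"fingers": 0.3, "dx": 0.079, "dy": 0, "dz": 0.06, "roll": 5},
    {"fingers": 0.3, "dx": 0.079, "dy": 0, "dz": 0.08, "roll": 5},
    {"fingers": 0.3, "dx": 0.079, "dy": 0, "dz": 0.08, "roll": 5},
    {"fingers": 0.3, "dx": 0.079, "dy": 0, "dz": 0.125, "roll": 5},
    {"fingers": 0.3, "dx": 0.079, "dy": 0, "dz": 0.157, "roll": 5},
    {"fingers": 0.3, "dx": 0.079, "dy": 0, "dz": 0.157, "roll": 5},
    {"fingers": 1, "dx": 0.079, "dy": 0, "dz": 0.157, "roll": 5},
    {"fingers": 1, "dx": 0.079, "dy": 0, "dz": 0.157, "roll": 5},
  ],
)

```text
time: 7.82
tool_pos: [0.5368, 0.2555, 0.1244]
tcp_rot: [-0.293, 3.124, 0.002]
wrist_force: [1.3, -0.1, -2.8]
width: 0.132
grip_force: 24.4
```

Call:
step_arm(
  commands=[
    {"fingers": 1, "dx": 0, "dy": 0, "dz": 0, "roll": 0},
    {"fingers": 1, "dx": 0, "dy": 0, "dz": 0, "roll": -5},
    {"fingers": 1, "dx": 0, "dy": 0, "dz": 0, "roll": -10},
    {"fingers": 1, "dx": 0, "dy": 0, "dz": 0, "roll": -14},
    {"fingers": 1, "dx": 0, "dy": 0, "dz": 0, "roll": -14},
    {"fingers": 1, "dx": 0, "dy": 0, "dz": 0, "roll": -14},
  ],
)

```text
time: 8.57
tool_pos: [0.5366, 0.2559, 0.1241]
tcp_rot: [-0.669, 3.065, 0.002]
wrist_force: [1.7, 3.6, 3.9]
width: 0.137
grip_force: 25.1
```

Call:
step_arm(
  commands=[
    {"fingers": 0.2, "dx": 0, "dy": 0, "dz": 0, "roll": 0},
    {"fingers": 0.2, "dx": 0, "dy": 0, "dz": 0, "roll": 0},
    {"fingers": 0.2, "dx": 0, "dy": 0, "dz": -0.06, "roll": 0},
    {"fingers": 0.2, "dx": 0, "dy": 0, "dz": -0.12, "roll": 0},
    {"fingers": 0.0, "dx": -0.04, "dy": 0, "dz": -0.14, "roll": 8},
    {"fingers": 0.0, "dx": -0.04, "dy": 0, "dz": -0.14, "roll": 8},
  ],
)

```text
time: 9.32
tool_pos: [0.5739, 0.2722, 0.2646]
tcp_rot: [-0.454, 3.104, 0.001]
wrist_force: [-0.1, 0.3, -0.6]
width: 0.497
grip_force: 0.0
```

Run:
```python
from h import *
print(read_state()['tool_pos'])
c,im,d,q=lidlook('w3.png')
go([.488,.241,.122],105)
```

```text
[0.57391381 0.27218919 0.26460946]
knob [0.4885 0.2384 0.1489] 1508 [0.4887 0.2384 0.1481]
bar [0.5344 0.2551 0.1445] [0.5354 0.2554] 571 [0.0432 0.01  ] ang 19.8 dir 19.9
t 9.38 shift [ 0.089  -0.0049  0.1404] n62 2.7
  roll 1.7 q6 -78.7
  roll 181.7 q6 101.3
```

Run:
```python
from h import *
go([.488,.240,.122],109)
```

```text
t 9.38 shift [ 0.0893 -0.0058  0.1404] n62 2.7
  roll -2.3 q6 -82.8
  roll 177.7 q6 97.2
```

Call:
step_arm(
  commands=[
    {"fingers": -0.3, "dx": 0.089, "dy": -0.006, "dz": 0.03, "roll": -2},
    {"fingers": -0.3, "dx": 0.089, "dy": -0.006, "dz": 0.05, "roll": -2},
    {"fingers": -0.3, "dx": 0.089, "dy": -0.006, "dz": 0.06, "roll": -2},
    {"fingers": -0.3, "dx": 0.089, "dy": -0.006, "dz": 0.1, "roll": -2},
    {"fingers": -0.3, "dx": 0.089, "dy": -0.006, "dz": 0.14, "roll": -2},
    {"fingers": -0.3, "dx": 0.089, "dy": -0.006, "dz": 0.14, "roll": -2},
    {"fingers": 1, "dx": 0.089, "dy": -0.006, "dz": 0.14, "roll": -2},
    {"fingers": 1, "dx": 0.089, "dy": -0.006, "dz": 0.14, "roll": -2},
  ],
  squeeze=60,
)

```text
time: 10.38
tool_pos: [0.4895, 0.2407, 0.1244]
tcp_rot: [-0.51, 3.097, 0.001]
wrist_force: [-0.3, -1.6, 1.3]
width: 0.333
grip_force: 59.9
```

Call:
step_arm(
  commands=[
    {"fingers": 1, "dx": 0, "dy": 0, "dz": 0, "roll": 0},
    {"fingers": 1, "dx": 0, "dy": 0, "dz": 0, "roll": 0},
  ],
)

```text
time: 10.62
tool_pos: [0.4895, 0.2407, 0.1244]
tcp_rot: [-0.51, 3.096, 0.001]
wrist_force: [-0.5, -1.2, 6.0]
width: 0.323
grip_force: 59.9
```

Call:
step_arm(
  commands=[
    {"fingers": 1, "dx": 0, "dy": 0, "dz": -0.01, "roll": 0},
    {"fingers": 1, "dx": 0, "dy": 0, "dz": -0.025, "roll": 0},
    {"fingers": 1, "dx": 0, "dy": 0, "dz": -0.05, "roll": 0},
    {"fingers": 1, "dx": 0, "dy": 0, "dz": -0.09, "roll": 0},
    {"fingers": 1, "dx": 0, "dy": 0, "dz": -0.13, "roll": 0},
    {"fingers": 1, "dx": 0, "dy": 0, "dz": -0.15, "roll": 0},
    {"fingers": 1, "dx": 0, "dy": 0, "dz": -0.15, "roll": 0},
  ],
)

```text
time: 11.5
tool_pos: [0.4888, 0.2406, 0.274]
tcp_rot: [-0.51, 3.097, 0.002]
wrist_force: [0.1, 0.0, -5.0]
width: 0.327
grip_force: 59.5
```

Run:
```python
from h import *
print(read_state()['tool_pos'],read_state()['width'])
c,im,d=snap('top','top2.png')
cv2.imwrite('pics/top2.png',cv2.resize(im[140:320,130:450],None,fx=2.5,fy=2.5))
```

```text
[0.4887661  0.24061    0.27402779] 0.3268582108170201
```

View pics/top2.png

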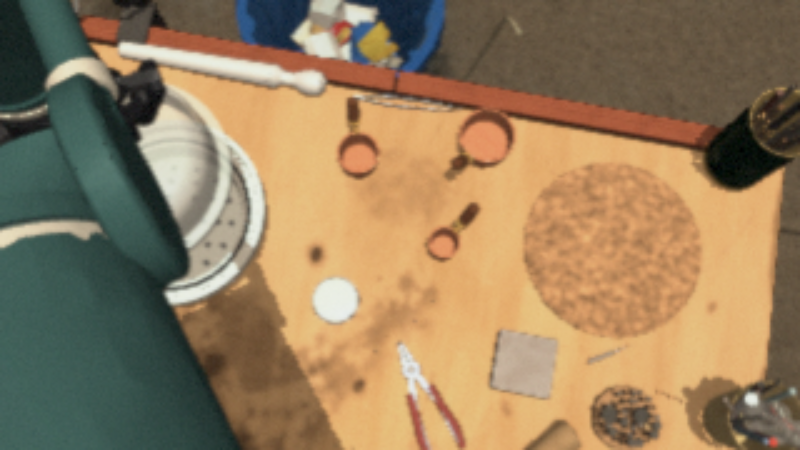

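The lid is in hand and clear. The pans are unmoved, and the mat is at about (613,249) in this crop.

Run:
```python
from h import *
T=np.array([[ 0.957,-0.275,-0.091,0.399],[0.29,0.909,0.301,0.225],[0,-0.314,0.949,0.542],[0,0,0,1]])
cw=dict(calibration('wrist'));cw['world_to_cam']=np.linalg.inv(T)
ct,im,d=snap('top');
for nm,c,im in(('wrist',cw,cv2.imread('pics/w0.png')),('top',ct,im)):
    g=cv2.GaussianBlur(im,(0,0),1.5).astype(float)
    ctr=np.array([.43,-.17])
    for it in range(4):
        pts=[]
        for a in np.radians(np.arange(0,360,4)):
            rr=np.arange(.078,.112,.001);w=np.c_[ctr[0]+rr*np.cos(a),ctr[1]+rr*np.sin(a),np.full(len(rr),.004)]
            uv=proj(c,w);
            if uv.min()<2 or uv[:,0].max()>556 or uv[:,1].max()>416: continue
            s=cv2.remap(g.astype(np.float32),uv[:,0].astype(np.float32)[None],uv[:,1].astype(np.float32)[None],1)[0].mean(1)
            gr=s[3:]-s[:-3]
            if gr.max()>18: pts.append(w[gr.argmax()+1,:2])
        pts=np.array(pts);k=np.ones(len(pts),bool)
        for _ in range(5):
            x,y,r=circ(pts[k]);e=abs(np.hypot(*(pts-[x,y]).T)-r);k=e<max(.0015,1.5*np.median(e))
        ctr=np.array([x,y])
    print(nm,x.round(4),y.round(4),r.round(4),k.sum(),len(pts))
```

```text
wrist 0.5097 -0.0529 0.0882 6 10Traceback (most recent call last):
  File "<stdin>", line 19, in <module>
  File "h.py", line 29, in circ
    A=np.c_[2*uv,np.ones(len(uv))];x=np.linalg.lstsq(A,(uv**2).sum(1),rcond=None)[0]
                                                       ~~~~~~~~~~~^^^
    return umr_sum(a, axis, dtype, out, keepdims, initial, where)
numpy.exceptions.AxisError: axis 1 is out of bounds for array of dimension 1
```

Run:
```python
from h import *
T=np.array([[ 0.957,-0.275,-0.091,0.399],[0.29,0.909,0.301,0.225],[0,-0.314,0.949,0.542],[0,0,0,1]])
cw=dict(calibration('wrist'));cw['world_to_cam']=np.linalg.inv(T)
ct,im,d=snap('top')
for nm,c,im,(u,v),R0 in(('wrist',cw,cv2.imread('pics/w0.png'),(230,333),60),('top',ct,im,(375,240),48)):
    V=cv2.GaussianBlur(im,(0,0),2).max(2).astype(float)
    yy,xx=np.indices(V.shape);r=np.hypot(xx-u,yy-v)
    a=np.median(V[r<R0*.6]);b=np.median(V[(r>R0*.95)&(r<R0*1.1)]);
    m=(V<(a+b)/2)&(r<R0);m=comp(cv2.morphologyEx(m.astype(np.uint8),cv2.MORPH_OPEN,np.ones((5,5)))>0,(u,v),500)
    cs=max(cv2.findContours(m.astype(np.uint8),0,1)[0],key=len)[:,0]
    q=onplane(c,cs,.004)[:,:2];k=np.ones(len(q),bool)
    for _ in range(8):
        x,y,rr=circ(q[k]);e=abs(np.hypot(*(q-[x,y]).T)-rr);k=e<.003
    print(nm,a,b,np.round([x,y,rr],4),k.sum(),len(q))
```

```text
wrist 162.0 174.0 [ 0.4216 -0.2074  0.092 ] 182 385
top 202.0 229.0 [ 0.4213 -0.2119  0.0929] 184 203
```

Run:
```python
from h import *
go([.423,-.2075,.274],57)
```

```text
t 11.65 shift [ 0.2037 -0.4031 -0.0031] n62 7.2
  roll 51.7 q6 -83.1
  roll 231.7 q6 96.9
```

Call:
step_arm(
  commands=[
    {"fingers": 1, "dx": 0.02, "dy": -0.04, "dz": 0, "roll": 5},
    {"fingers": 1, "dx": 0.045, "dy": -0.09, "dz": 0, "roll": 12},
    {"fingers": 1, "dx": 0.07, "dy": -0.14, "dz": 0, "roll": 19},
    {"fingers": 1, "dx": 0.095, "dy": -0.19, "dz": 0, "roll": 26},
    {"fingers": 1, "dx": 0.12, "dy": -0.24, "dz": 0, "roll": 33},
    {"fingers": 1, "dx": 0.145, "dy": -0.29, "dz": 0, "roll": 40},
    {"fingers": 1, "dx": 0.17, "dy": -0.34, "dz": 0, "roll": 46},
    {"fingers": 1, "dx": 0.19, "dy": -0.38, "dz": 0, "roll": 50},
  ],
)

```text
time: 12.65
tool_pos: [0.4281, -0.1822, 0.27]
tcp_rot: [-0.852, -3.02, -0.001]
wrist_force: [1.1, 0.1, -5.2]
width: 0.325
grip_force: 60.1
```

Run:
```python
from h import *
go([.423,-.2075,.088],57)
```

```text
t 12.65 shift [-0.0095 -0.0241  0.182 ] n62 2.9
  roll 1.5 q6 -83.1
  roll 181.5 q6 96.9
```

Call:
step_arm(
  commands=[
    {"fingers": 1, "dx": -0.009, "dy": -0.024, "dz": 0, "roll": 1},
    {"fingers": 1, "dx": -0.009, "dy": -0.024, "dz": 0.04, "roll": 1},
    {"fingers": 1, "dx": -0.009, "dy": -0.024, "dz": 0.08, "roll": 1},
    {"fingers": 1, "dx": -0.009, "dy": -0.024, "dz": 0.12, "roll": 1},
    {"fingers": 1, "dx": -0.009, "dy": -0.024, "dz": 0.15, "roll": 1},
    {"fingers": 1, "dx": -0.009, "dy": -0.024, "dz": 0.165, "roll": 1},
    {"fingers": 1, "dx": -0.009, "dy": -0.024, "dz": 0.165, "roll": 1},
    {"fingers": 1, "dx": -0.009, "dy": -0.024, "dz": 0.165, "roll": 1},
  ],
)

```text
time: 13.65
tool_pos: [0.4259, -0.2063, 0.1083]
tcp_rot: [0.873, 3.016, -0.001]
wrist_force: [0.6, -0.4, -4.1]
width: 0.331
grip_force: 60.2
```

Run:
```python
from h import *
go([.423,-.2075,.0844],57)
c,im,d=snap('scene','sc1.png')
```

```text
t 13.65 shift [ 0.0019 -0.0025  0.0239] n62 0.4
  roll 0.7 q6 -83.1
  roll 180.7 q6 96.9
```

View pics/sc1.png

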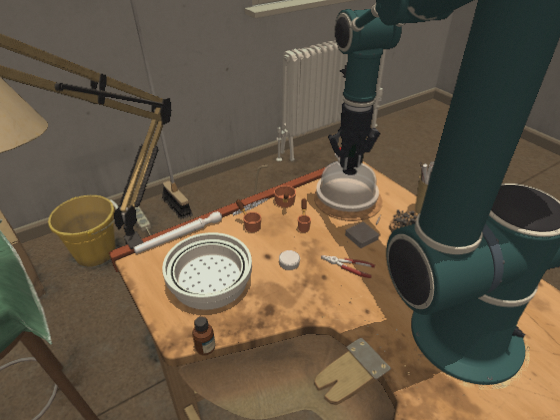

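The lid is at (347,188), hanging about 24 mm over the mat and well centred. I'll lower it slowly.

Call:
step_arm(
  commands=[
    {"fingers": 1, "dx": 0.001, "dy": -0.002, "dz": 0.006, "roll": 0},
    {"fingers": 1, "dx": 0.001, "dy": -0.002, "dz": 0.012, "roll": 0},
    {"fingers": 1, "dx": 0.001, "dy": -0.002, "dz": 0.016, "roll": 0},
    {"fingers": 1, "dx": 0.001, "dy": -0.002, "dz": 0.019, "roll": 0},
    {"fingers": 1, "dx": 0.001, "dy": -0.002, "dz": 0.021, "roll": 0},
    {"fingers": 1, "dx": 0.001, "dy": -0.002, "dz": 0.022, "roll": 0},
    {"fingers": 1, "dx": 0.001, "dy": -0.002, "dz": 0.022, "roll": 0},
  ],
)

```text
time: 14.58
tool_pos: [0.4231, -0.207, 0.0852]
tcp_rot: [-0.874, -3.017, -0.0]
wrist_force: [-0.0, 0.4, -4.2]
width: 0.326
grip_force: 60.3
```

Call:
step_arm(
  commands=[
    {"fingers": 1, "dx": 0, "dy": 0, "dz": 0.001, "roll": 0},
    {"fingers": 1, "dx": 0, "dy": 0, "dz": 0.002, "roll": 0},
    {"fingers": 1, "dx": 0, "dy": 0, "dz": 0.002, "roll": 0},
  ],
)

```text
time: 14.95
tool_pos: [0.4233, -0.2071, 0.0844]
tcp_rot: [0.874, 3.018, -0.0]
wrist_force: [-3.5, 1.8, 5.3]
width: 0.329
grip_force: 61.3
```

Call:
step_arm(
  commands=[
    {"fingers": -0.2, "dx": 0, "dy": 0, "dz": 0, "roll": 0},
    {"fingers": -0.2, "dx": 0, "dy": 0, "dz": 0, "roll": 0},
    {"fingers": -0.2, "dx": 0, "dy": 0, "dz": 0, "roll": 0},
    {"fingers": -0.2, "dx": 0, "dy": 0, "dz": -0.06, "roll": 0},
    {"fingers": -0.2, "dx": 0, "dy": 0, "dz": -0.12, "roll": 0},
    {"fingers": -0.2, "dx": 0, "dy": 0, "dz": -0.18, "roll": 0},
    {"fingers": -0.2, "dx": 0, "dy": 0, "dz": -0.22, "roll": 0},
  ],
)

```text
time: 15.82
tool_pos: [0.424, -0.2075, 0.3069]
tcp_rot: [0.873, 3.013, -0.002]
wrist_force: [1.0, 0.5, 0.1]
width: 0.599
grip_force: 0.0
```

Run:
```python
from h import *
go([.53,-.02,.28],105)
go([.53,-.02,.28],160)
```

```text
t 15.82 shift [0.0107 0.2151 0.0269] n62 3.5
  roll -47.3 q6 -107.2
  roll 132.7 q6 72.8
t 15.82 shift [0.0107 0.2151 0.0269] n62 3.5
  roll -102.3 q6 -162.2
  roll 77.7 q6 17.8
```

Run:
```python
from h import *
go([.495,-.087,.28],160)
```

```text
t 15.82 shift [0.0045 0.1398 0.027 ] n62 2.3
  roll -102.3 q6 -170.0
  roll 77.7 q6 10.0
```

Call:
step_arm(
  commands=[
    {"fingers": -1, "dx": 0.004, "dy": 0.14, "dz": 0.027, "roll": 78},
    {"fingers": -1, "dx": 0.004, "dy": 0.14, "dz": 0.027, "roll": 78},
    {"fingers": -1, "dx": 0.004, "dy": 0.14, "dz": 0.027, "roll": 78},
    {"fingers": -1, "dx": 0.004, "dy": 0.14, "dz": 0.027, "roll": 78},
    {"fingers": -1, "dx": 0.004, "dy": 0.14, "dz": 0.027, "roll": 78},
    {"fingers": -1, "dx": 0.004, "dy": 0.14, "dz": 0.027, "roll": 78},
    {"fingers": -1, "dx": 0.004, "dy": 0.14, "dz": 0.027, "roll": 78},
    {"fingers": -1, "dx": 0.004, "dy": 0.14, "dz": 0.027, "roll": 78},
  ],
)

```text
time: 16.82
tool_pos: [0.4946, -0.0865, 0.2761]
tcp_rot: [-2.582, -1.79, 0.0]
wrist_force: [-0.6, -0.1, -0.7]
width: 1.002
grip_force: 0.0
```

```bash
cat >> h.py <<'E'
def pans(c,im,d,roi=None):
    "rims from heights 28-38mm, grips from 42-75mm"
    P=xyzmap(c,d);Z=P[...,2];out=[]
    m=((Z>.010)&(Z<.085)).astype(np.uint8)
    if roi is not None: m&=(np.hypot(P[...,0]-roi[0],P[...,1]-roi[1])<roi[2]).astype(np.uint8)
    n,l,s,ce=cv2.connectedComponentsWithStats(m)
    for i in range(1,n):
        if s[i,4]<150: continue
        q=P[l==i];r=q[(q[:,2]>.031)&(q[:,2]<.0365)][:,:2];g=q[(q[:,2]>.050)&(q[:,2]<.075)]
        if len(r)<20 or len(g)<20: continue
        k=np.ones(len(r),bool)
        for _ in range(8):
            x,y,R_=circ(r[k]);e=abs(np.hypot(*(r-[x,y]).T)-R_);k=e<max(.002,np.median(e)*1.5)
        h=q[q[:,2]>.040];gm=g[:,:2].mean(0)
        print('pan px',ce[i].round(),'centre',np.round([x,y],4),'R',round(R_,4),k.sum(),'grip',g.mean(0).round(4),'zmax',round(q[:,2].max(),3),'yaw',np.degrees(np.arctan2(gm[1]-y,gm[0]-x)).round(1),'dist',np.hypot(gm[1]-y,gm[0]-x).round(4))
E
python3 - <<'E'
from h import *
print(read_state()['tool_pos'])
c,im,d=snap('wrist','w4.png')
pans(c,im,d)
E
```

```text
[ 0.4945856  -0.08651098  0.27611671]
pan px [292.  26.] centre [0.5401 0.047 ] R 0.0213 399 grip [0.5798 0.0484 0.0608] zmax 0.069 yaw 2.1 dist 0.0398
pan px [229. 155.] centre [ 0.4389 -0.0342] R 0.0154 220 grip [ 0.4622 -0.0596  0.0613] zmax 0.069 yaw -47.5 dist 0.0345
pan px [321. 159.] centre [ 0.5487 -0.0892] R 0.0283 393 grip [ 0.516  -0.0544  0.0616] zmax 0.068 yaw 133.2 dist 0.0477
pan px [262. 273.] centre [ 0.4227 -0.2065] R 0.073 173 grip [ 0.4271 -0.1907  0.069 ] zmax 0.085 yaw 74.3 dist 0.0165
pan px [357. 343.] centre [ 0.5072 -0.3526] R 0.0329 130 grip [ 0.5087 -0.326   0.063 ] zmax 0.085 yaw 86.8 dist 0.0266
pan px [180. 369.] centre [ 0.2417 -0.3049] R 0.0269 79 grip [ 0.2677 -0.299   0.0559] zmax 0.065 yaw 12.7 dist 0.0266
```

View pics/w4.png

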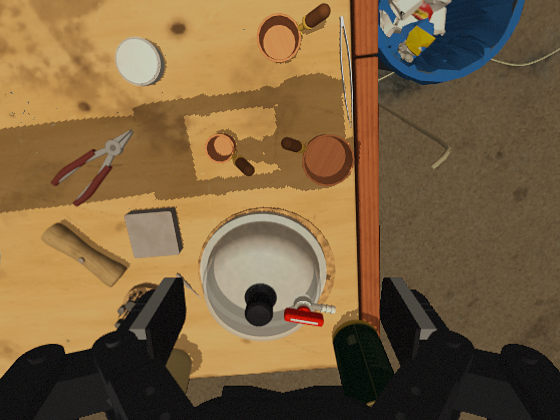

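Both cylinder fits and handles are clear: big at (327,160), mid at (280,38) and small at (220,148) in the picture. I'll take the big pan first.

Run:
```python
from h import *
go([.5165,-.0549,.12],43)
```

```text
t 16.88 shift [0.0373 0.0094 0.1561] n62 2.6
  roll -63.6 q6 -49.1
  roll 116.4 q6 130.9
```

Call:
step_arm(
  commands=[
    {"fingers": 0.25, "dx": 0.037, "dy": 0.009, "dz": 0.06, "roll": -64},
    {"fingers": 0.25, "dx": 0.037, "dy": 0.009, "dz": 0.12, "roll": -64},
    {"fingers": 0.25, "dx": 0.037, "dy": 0.009, "dz": 0.156, "roll": -64},
    {"fingers": 0.25, "dx": 0.037, "dy": 0.009, "dz": 0.156, "roll": -64},
    {"fingers": 0.25, "dx": 0.037, "dy": 0.009, "dz": 0.156, "roll": -64},
    {"fingers": 0.25, "dx": 0.037, "dy": 0.009, "dz": 0.156, "roll": -64},
    {"fingers": 0.25, "dx": 0.037, "dy": 0.009, "dz": 0.156, "roll": -64},
    {"fingers": 0.25, "dx": 0.037, "dy": 0.009, "dz": 0.156, "roll": -64},
  ],
)

```text
time: 17.88
tool_pos: [0.5159, -0.055, 0.1203]
tcp_rot: [1.238, 2.887, 0.0]
wrist_force: [-0.3, 0.0, -0.1]
width: 0.372
grip_force: 0.0
```

Run:
```python
from h import *
c,im,d=snap('wrist')
pans(c,im,d)
go([.5165,-.0549,.036],43);print(read_state()['width'])
```

```text
pan px [214. 144.] centre [ 0.4385 -0.0338] R 0.0153 660 grip [ 0.461  -0.0586  0.0606] zmax 0.069 yaw -47.8 dist 0.0335
pan px [435. 151.] centre [0.5395 0.0472] R 0.0213 968 grip [0.5785 0.0487 0.0599] zmax 0.069 yaw 2.1 dist 0.039
pan px [ 77. 263.] centre [ 0.4226 -0.2061] R 0.0728 756 grip [ 0.435  -0.1717  0.0682] zmax 0.085 yaw 70.1 dist 0.0366
pan px [282. 272.] centre [ 0.5482 -0.0888] R 0.0282 687 grip [ 0.5135 -0.0526  0.063 ] zmax 0.069 yaw 133.7 dist 0.0501
t 17.93 shift [-0.0004  0.0005  0.0843] n62 1.3
  roll 0.6 q6 -49.1
  roll 180.6 q6 130.9
0.3780891339564233
```

Call:
step_arm(
  commands=[
    {"fingers": 0.25, "dx": 0, "dy": 0, "dz": 0.04, "roll": 0},
    {"fingers": 0.25, "dx": 0, "dy": 0, "dz": 0.07, "roll": 0},
    {"fingers": 0.25, "dx": 0, "dy": 0, "dz": 0.084, "roll": 0},
    {"fingers": 0.25, "dx": 0, "dy": 0, "dz": 0.084, "roll": 0},
    {"fingers": 1, "dx": 0, "dy": 0, "dz": 0.084, "roll": 0},
    {"fingers": 1, "dx": 0, "dy": 0, "dz": 0.084, "roll": 0},
    {"fingers": 1, "dx": 0, "dy": 0, "dz": 0.084, "roll": 0},
    {"fingers": 1, "dx": 0, "dy": 0, "dz": 0.084, "roll": 0},
  ],
  squeeze=60,
)

```text
time: 18.92
tool_pos: [0.5169, -0.055, 0.0375]
tcp_rot: [1.234, 2.887, 0.001]
wrist_force: [-1.4, 1.2, 6.5]
width: 0.13
grip_force: 58.8
```

Call:
step_arm(
  commands=[
    {"fingers": 1, "dx": 0, "dy": 0, "dz": -0.03, "roll": 0},
    {"fingers": 1, "dx": 0, "dy": 0, "dz": -0.08, "roll": 0},
    {"fingers": 1, "dx": 0, "dy": 0, "dz": -0.13, "roll": 0},
    {"fingers": 1, "dx": 0, "dy": 0, "dz": -0.16, "roll": 0},
    {"fingers": 1, "dx": 0, "dy": 0, "dz": -0.16, "roll": 0},
  ],
)

```text
time: 19.55
tool_pos: [0.5178, -0.0553, 0.1992]
tcp_rot: [1.233, 2.883, 0.002]
wrist_force: [0.4, 0.6, -0.4]
width: 0.126
grip_force: 58.6
```

```bash
cat >> h.py <<'E'
CH=np.array([.4875,.2405])
def place(yaw,dist,z):
    a=np.radians(yaw);p=CH+dist*np.array([np.cos(a),np.sin(a)]);print('place',p.round(4));go([p[0],p[1],z],yaw-90)
def held(c,im,d,zr):
    "rim of the held pan, tool frame, from points near the rim height zr"
    s=read_state();M=R.from_rotvec(s['tcp_rot']).as_matrix()
    q=(xyzmap(c,d).reshape(-1,3)-s['tool_pos'])@M
    return q
E
python3 - <<'E'
from h import *
s=read_state();c,im,d=snap('wrist','w5.png')
print(s['tool_pos'],s['width'])
place(165,.047,s['tool_pos'][2])
E
```

```text
[ 0.51777739 -0.05531194  0.19923413] 0.12618283286202045
place [0.4421 0.2527]
t 19.6 shift [ 0.2737  0.159  -0.0026] n62 5.1
  roll -31.3 q6 -45.3
  roll 148.7 q6 134.7
```

View pics/w5.png

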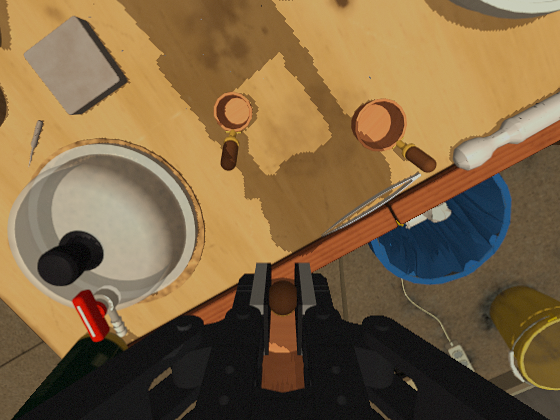

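The big pan is held by its grip at (284,297). The small pan at (233,110) and the mid pan at (380,123) are still standing.

Call:
step_arm(
  commands=[
    {"fingers": 1, "dx": 0.055, "dy": 0.032, "dz": 0, "roll": -6},
    {"fingers": 1, "dx": 0.11, "dy": 0.064, "dz": 0, "roll": -12},
    {"fingers": 1, "dx": 0.16, "dy": 0.093, "dz": 0, "roll": -18},
    {"fingers": 1, "dx": 0.21, "dy": 0.122, "dz": 0, "roll": -24},
    {"fingers": 1, "dx": 0.25, "dy": 0.145, "dz": 0, "roll": -28},
    {"fingers": 1, "dx": 0.274, "dy": 0.159, "dz": 0, "roll": -31},
    {"fingers": 1, "dx": 0.274, "dy": 0.159, "dz": 0, "roll": -31},
  ],
)

```text
time: 20.48
tool_pos: [0.4394, 0.2538, 0.1935]
tcp_rot: [-0.413, -3.11, 0.004]
wrist_force: [-0.5, -0.4, -0.9]
width: 0.127
grip_force: 58.7
```

Run:
```python
from h import *
place(165,.047,.052)
c,im,d=snap('scene');P=xyzmap(c,d)
cv2.imwrite('pics/sc2.png',cv2.resize(im[120:340,130:380],None,fx=2.5,fy=2.5))
```

```text
place [0.4421 0.2527]
t 20.48 shift [-0.0035  0.      0.1415] n62 2.3
  roll -0.1 q6 -45.3
  roll 179.9 q6 134.7
```

View pics/sc2.png

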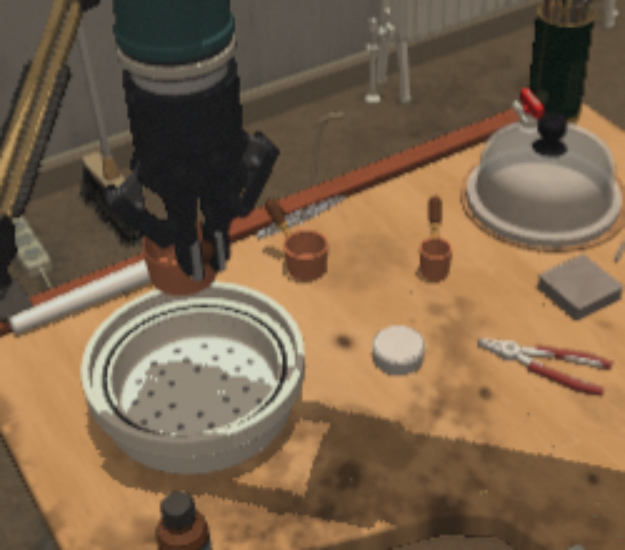

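The pan hangs level above the chamber at about (180,260) in the crop. I'll lower it.

Call:
step_arm(
  commands=[
    {"fingers": 1, "dx": -0.003, "dy": 0, "dz": 0.03, "roll": 0},
    {"fingers": 1, "dx": -0.003, "dy": 0, "dz": 0.06, "roll": 0},
    {"fingers": 1, "dx": -0.003, "dy": 0, "dz": 0.09, "roll": 0},
    {"fingers": 1, "dx": -0.003, "dy": 0, "dz": 0.115, "roll": 0},
    {"fingers": 1, "dx": -0.003, "dy": 0, "dz": 0.128, "roll": 0},
    {"fingers": 1, "dx": -0.003, "dy": 0, "dz": 0.128, "roll": 0},
  ],
)

```text
time: 21.28
tool_pos: [0.4434, 0.2508, 0.0668]
tcp_rot: [-0.42, -3.111, 0.003]
wrist_force: [-0.5, -0.0, -0.9]
width: 0.124
grip_force: 58.8
```

Run:
```python
from h import *
place(165,.047,.0515)
```

```text
place [0.4421 0.2527]
t 21.27 shift [0.0017 0.0015 0.0153] n62 0.2
  roll -0.4 q6 -45.3
  roll 179.6 q6 134.7
```

Call:
step_arm(
  commands=[
    {"fingers": 1, "dx": 0.001, "dy": 0.001, "dz": 0.007, "roll": 0},
    {"fingers": 1, "dx": 0.001, "dy": 0.001, "dz": 0.01, "roll": 0},
    {"fingers": 1, "dx": 0.001, "dy": 0.001, "dz": 0.013, "roll": 0},
    {"fingers": 1, "dx": 0.001, "dy": 0.001, "dz": 0.015, "roll": 0},
    {"fingers": 1, "dx": 0.001, "dy": 0.001, "dz": 0.015, "roll": 0},
  ],
)

```text
time: 21.9
tool_pos: [0.4435, 0.2534, 0.0532]
tcp_rot: [-0.418, -3.114, 0.0]
wrist_force: [-0.8, -0.1, -0.2]
width: 0.123
grip_force: 58.8
```

Call:
step_arm(
  commands=[
    {"fingers": 1, "dx": 0, "dy": 0, "dz": 0.001, "roll": 0},
    {"fingers": 1, "dx": 0, "dy": 0, "dz": 0.002, "roll": 0},
    {"fingers": 1, "dx": 0, "dy": 0, "dz": 0.002, "roll": 0},
  ],
)

```text
time: 22.28
tool_pos: [0.4438, 0.2537, 0.0517]
tcp_rot: [0.418, 3.113, 0.001]
wrist_force: [-0.7, 0.3, 1.9]
width: 0.128
grip_force: 59.2
```

Call:
step_arm(
  commands=[
    {"fingers": 0.2, "dx": 0, "dy": 0, "dz": 0, "roll": 0},
    {"fingers": 0.2, "dx": 0, "dy": 0, "dz": 0, "roll": 0},
    {"fingers": 0.2, "dx": 0, "dy": 0, "dz": -0.05, "roll": 0},
    {"fingers": 0.2, "dx": 0, "dy": 0, "dz": -0.1, "roll": 0},
    {"fingers": 0.2, "dx": 0, "dy": 0, "dz": -0.16, "roll": 0},
    {"fingers": 0.2, "dx": 0, "dy": 0, "dz": -0.22, "roll": 0},
  ],
)

```text
time: 23.02
tool_pos: [0.4433, 0.2532, 0.2729]
tcp_rot: [-0.418, -3.114, 0.0]
wrist_force: [1.5, 0.8, -0.7]
width: 0.402
grip_force: 0.0
```

Run:
```python
from h import *
go([.54,.13,.27],92)
```

```text
t 23.02 shift [-0.1257 -0.0933  0.0029] n62 2.5
  roll -17.3 q6 -78.5
  roll 162.7 q6 101.5
```

Call:
step_arm(
  commands=[
    {"fingers": 0.2, "dx": -0.16, "dy": -0.07, "dz": 0, "roll": -17},
    {"fingers": 0.2, "dx": -0.16, "dy": -0.07, "dz": 0, "roll": -17},
    {"fingers": 0.2, "dx": -0.16, "dy": -0.07, "dz": 0, "roll": -17},
    {"fingers": 0.2, "dx": -0.16, "dy": -0.07, "dz": 0, "roll": -17},
    {"fingers": 0.2, "dx": -0.16, "dy": -0.07, "dz": 0, "roll": -17},
  ],
)

```text
time: 23.65
tool_pos: [0.5791, 0.1436, 0.2707]
tcp_rot: [0.045, -3.14, -0.0]
wrist_force: [0.5, 0.8, 0.4]
width: 0.399
grip_force: 0.0
```

```bash
cat >> h.py <<'E'
def nest(c,im,d,zr,yaw0,tag,Rn,c0=CH):
    "rim circle at height zr and grip tip direction in the chamber"
    P=xyzmap(c,d).reshape(-1,3);r0=np.hypot(*(P[:,:2]-c0).T)
    k=(abs(P[:,2]-zr)<.003)&(r0<Rn+.009)&(r0>Rn-.009);r=P[k][:,:2];kk=np.ones(len(r),bool)
    for _ in range(10):
        x,y,R_=circ(r[kk]);e=abs(np.hypot(*(r-[x,y]).T)-R_);kk=e<max(.002,np.median(e)*1.3)
    print(tag,'rim',np.round([x,y,R_],4),kk.sum(),'z',P[k][kk][:,2].mean().round(4),end=' ')
    A=np.c_[r[kk]-[x,y],np.ones(kk.sum())];t=np.linalg.lstsq(A,P[k][kk][:,2],rcond=None)[0];print('tilt deg',np.degrees(t[:2]).round(1),end=' ')
    g=P[(P[:,2]>zr+.014)&(P[:,2]<zr+.045)&(r0<.085)];a=np.degrees(np.arctan2(g[:,1]-y,g[:,0]-x))
    g=g[abs((a-yaw0+180)%360-180)<30]
    if len(g): gm=g.mean(0);print('grip',gm.round(4),'yaw',np.degrees(np.arctan2(gm[1]-y,gm[0]-x)).round(1),'zmax',g[:,2].max().round(4))
    else: print()
E
python3 - <<'E'
from h import *
print(read_state()['tool_pos'])
c,im,d=snap('wrist','w6.png');pans(c,im,d);nest(c,im,d,.048,165,'big',.029)
c,im,d=snap('top');nest(c,im,d,.048,165,'big(top)',.029,CH-[.005,.005])
E
```

```text
[0.57908839 0.14360512 0.27067285]
pan px [385.  87.] centre [0.4869 0.2409] R 0.0709 630 grip [0.4908 0.2542 0.0591] zmax 0.083 yaw 73.5 dist 0.0139
pan px [99. 40.] centre [ 0.439  -0.0337] R 0.0156 365 grip [ 0.4619 -0.0585  0.0604] zmax 0.07 yaw -47.2 dist 0.0338
pan px [194. 150.] centre [0.5398 0.0477] R 0.0213 336 grip [0.5795 0.0506 0.0607] zmax 0.069 yaw 4.2 dist 0.0398
pan px [339. 252.] centre [0.7354 0.2759] R 0.0074 20 grip [0.7242 0.2733 0.0628] zmax 0.085 yaw -167.1 dist 0.0114
big rim [0.4883 0.2403 0.0282] 546 z 0.0477 tilt deg [-0.  -0.5] grip [0.4438 0.252  0.074 ] yaw 165.3 zmax 0.0828
big(top) rim [0. 0. 0.] 0 z nan tilt deg [0. 0.]
  return _methods._mean(a, axis=axis, dtype=dtype,
  ret = ret.dtype.type(ret / rcount)
h.py:105: RuntimeWarning: Mean of empty slice.
  print(tag,'rim',np.round([x,y,R_],4),kk.sum(),'z',P[k][kk][:,2].mean().round(4),end=' ')
```

View pics/w6.png

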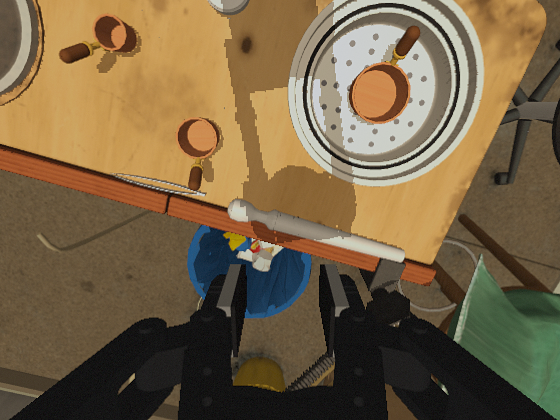

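The big pan is level in the middle of the chamber at (381,93), with its handle at (407,42). The mid pan is at (198,137).

Run:
```python
from h import *
go([.5797,.0495,.036],93)
```

```text
t 23.75 shift [ 0.0017 -0.095   0.2351] n62 4.1
  roll -1.2 q6 -88.1
  roll 178.8 q6 91.9
```

Call:
step_arm(
  commands=[
    {"fingers": 0.25, "dx": 0.002, "dy": -0.095, "dz": 0, "roll": -1},
    {"fingers": 0.25, "dx": 0.002, "dy": -0.095, "dz": 0.05, "roll": -1},
    {"fingers": 0.25, "dx": 0.002, "dy": -0.095, "dz": 0.1, "roll": -1},
    {"fingers": 0.25, "dx": 0.002, "dy": -0.095, "dz": 0.15, "roll": -1},
    {"fingers": 0.25, "dx": 0.002, "dy": -0.095, "dz": 0.165, "roll": -1},
    {"fingers": 0.25, "dx": 0.002, "dy": -0.095, "dz": 0.165, "roll": -1},
  ],
)

```text
time: 24.5
tool_pos: [0.5796, 0.0495, 0.106]
tcp_rot: [0.076, -3.139, -0.0]
wrist_force: [-0.6, -0.1, 0.2]
width: 0.369
grip_force: 0.0
```

Run:
```python
from h import *
c,im,d=snap('wrist');pans(c,im,d,(.55,.05,.08))
go([.5797,.0495,.036],93)
```

```text
pan px [282. 195.] centre [0.5397 0.0475] R 0.0213 932 grip [0.5789 0.0494 0.0604] zmax 0.069 yaw 2.8 dist 0.0392
t 24.55 shift [0.0015 0.0002 0.0717] n62 1.1
  roll -0.2 q6 -88.1
  roll 179.8 q6 91.9
```

Call:
step_arm(
  commands=[
    {"fingers": 0.25, "dx": 0, "dy": 0, "dz": 0.04, "roll": 0},
    {"fingers": 0.25, "dx": 0, "dy": 0, "dz": 0.065, "roll": 0},
    {"fingers": 0.25, "dx": 0, "dy": 0, "dz": 0.071, "roll": 0},
    {"fingers": 0.25, "dx": 0, "dy": 0, "dz": 0.071, "roll": 0},
    {"fingers": 1, "dx": 0, "dy": 0, "dz": 0.071, "roll": 0},
    {"fingers": 1, "dx": 0, "dy": 0, "dz": 0.071, "roll": 0},
    {"fingers": 1, "dx": 0, "dy": 0, "dz": 0.071, "roll": 0},
    {"fingers": 1, "dx": 0, "dy": 0, "dz": 0.071, "roll": 0},
  ],
)

```text
time: 25.55
tool_pos: [0.5825, 0.0488, 0.0373]
tcp_rot: [-0.074, 3.136, 0.0]
wrist_force: [1.5, 0.3, 5.2]
width: 0.127
grip_force: 58.6
```

Call:
step_arm(
  commands=[
    {"fingers": 1, "dx": 0, "dy": 0, "dz": -0.03, "roll": 0},
    {"fingers": 1, "dx": 0, "dy": 0, "dz": -0.08, "roll": 0},
    {"fingers": 1, "dx": 0, "dy": 0, "dz": -0.13, "roll": 0},
    {"fingers": 1, "dx": 0, "dy": 0, "dz": -0.16, "roll": 0},
    {"fingers": 1, "dx": 0, "dy": 0, "dz": -0.16, "roll": 0},
  ],
)

```text
time: 26.18
tool_pos: [0.5823, 0.0487, 0.1987]
tcp_rot: [-0.074, 3.134, 0.0]
wrist_force: [-0.1, 0.2, -1.4]
width: 0.131
grip_force: 58.5
```

Run:
```python
from h import *
print(read_state()['width'])
place(45,.040,.2)
```

```text
0.1309512924711213
place [0.5158 0.2688]
t 26.18 shift [ 0.0561  0.223  -0.0017] n62 3.7
  roll 137.7 q6 72.5
  roll -42.3 q6 -107.5
```

Call:
step_arm(
  commands=[
    {"fingers": 1, "dx": 0.015, "dy": 0.055, "dz": 0, "roll": -9},
    {"fingers": 1, "dx": 0.03, "dy": 0.11, "dz": 0, "roll": -18},
    {"fingers": 1, "dx": 0.042, "dy": 0.16, "dz": 0, "roll": -27},
    {"fingers": 1, "dx": 0.05, "dy": 0.2, "dz": 0, "roll": -36},
    {"fingers": 1, "dx": 0.056, "dy": 0.223, "dz": 0, "roll": -42},
    {"fingers": 1, "dx": 0.056, "dy": 0.223, "dz": 0, "roll": -42},
    {"fingers": 1, "dx": 0.056, "dy": 0.223, "dz": 0, "roll": -42},
  ],
)

```text
time: 27.05
tool_pos: [0.5132, 0.2678, 0.1937]
tcp_rot: [1.192, -2.904, 0.001]
wrist_force: [1.1, 0.3, -1.4]
width: 0.124
grip_force: 58.6
```

```bash
cat >> h.py <<'E'
def heldpan(d,c,foot_off,Rn,dist):
    "rim of held pan relative to TCP in the tool frame; pan lies on tool +x"
    s=read_state();M=R.from_rotvec(s['tcp_rot']).as_matrix();P=xyzmap(c,d).reshape(-1,3)
    q=(P-s['tool_pos'])@M; q[:,2]*=-1
    zr=.034-foot_off
    k=(abs(q[:,2]-zr)<.004)&(abs(np.hypot(q[:,0]-dist,q[:,1])-Rn)<.008);r=q[k];kk=np.ones(len(r),bool)
    for _ in range(10):
        x,y,R_=circ(r[kk,:2]);e=abs(np.hypot(*(r[:,:2]-[x,y]).T)-R_);kk=e<max(.002,np.median(e)*1.3)
    A=np.c_[r[kk,:2]-[x,y],np.ones(kk.sum())];t=np.linalg.lstsq(A,r[kk,2],rcond=None)[0]
    w=s['tool_pos']+M@[x,y,0]
    print('held tool xy',np.round([x,y,R_],4),kk.sum(),'z above tcp',r[kk,2].mean().round(4),'tilt',np.degrees(t[:2]).round(1),'world centre',w[:2].round(4))
    return w
E
python3 - <<'E'
from h import *
c,im,d=snap('wrist','w7.png');heldpan(d,c,.0373,.022,.0425);place(45,.0425,.06);print(read_state()['tool_pos'])
E
```

```text
held tool xy [0.0425 0.0006 0.0212] 2011 z above tcp -0.0042 tilt [ 0.6 -0.1] world centre [0.4829 0.2382]
place [0.5176 0.2706]
t 27.1 shift [-0.0052 -0.0008  0.1341] n62 2.1
  roll 179.6 q6 72.6
  roll -0.4 q6 -107.4
[0.51354992 0.26763531 0.19407423]
```

View pics/w7.png

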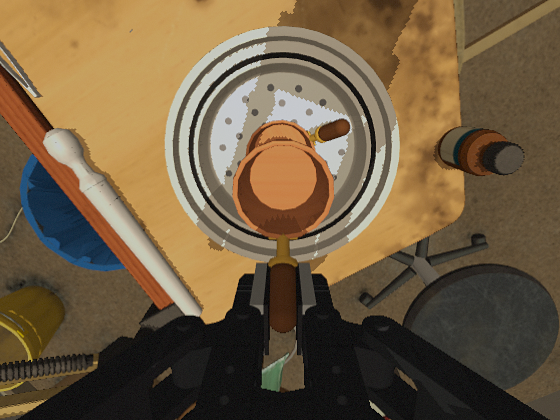

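The mid pan is level in the grip at (283,188), above the big pan, and the measured offset says shift about 5 mm.

Call:
step_arm(
  commands=[
    {"fingers": 1, "dx": -0.006, "dy": -0.001, "dz": 0.03, "roll": 0},
    {"fingers": 1, "dx": -0.006, "dy": -0.001, "dz": 0.06, "roll": 0},
    {"fingers": 1, "dx": -0.006, "dy": -0.001, "dz": 0.075, "roll": 0},
    {"fingers": 1, "dx": -0.006, "dy": -0.001, "dz": 0.08, "roll": 0},
    {"fingers": 1, "dx": -0.006, "dy": -0.001, "dz": 0.08, "roll": 0},
  ],
)

```text
time: 27.72
tool_pos: [0.5193, 0.2721, 0.1157]
tcp_rot: [-1.193, 2.906, 0.0]
wrist_force: [0.5, 0.2, -0.7]
width: 0.127
grip_force: 58.6
```

Run:
```python
from h import *
c,im,d=snap('wrist');w=heldpan(d,c,.0373,.022,.0425)
s=read_state();p=s['tool_pos']+np.array([.4883-w[0],.2403-w[1],0]);p[2]=.0553;go(p,-45)
```

```text
held tool xy [0.0428 0.0002 0.0212] 1983 z above tcp -0.0043 tilt [ 0.6 -0. ] world centre [0.4891 0.2425]
t 27.77 shift [ 0.0022 -0.001   0.061 ] n62 1.0
  roll 179.7 q6 72.5
  roll -0.3 q6 -107.5
```

Call:
step_arm(
  commands=[
    {"fingers": 1, "dx": 0.002, "dy": -0.001, "dz": 0.015, "roll": 0},
    {"fingers": 1, "dx": 0.002, "dy": -0.001, "dz": 0.03, "roll": 0},
    {"fingers": 1, "dx": 0.002, "dy": -0.001, "dz": 0.042, "roll": 0},
    {"fingers": 1, "dx": 0.002, "dy": -0.001, "dz": 0.05, "roll": 0},
    {"fingers": 1, "dx": 0.002, "dy": -0.001, "dz": 0.055, "roll": 0},
    {"fingers": 1, "dx": 0.002, "dy": -0.001, "dz": 0.059, "roll": 0},
    {"fingers": 1, "dx": 0.002, "dy": -0.001, "dz": 0.06, "roll": 0},
    {"fingers": 1, "dx": 0.002, "dy": -0.001, "dz": 0.06, "roll": 0},
  ],
)

```text
time: 28.78
tool_pos: [0.5184, 0.2703, 0.0556]
tcp_rot: [-1.194, 2.905, 0.0]
wrist_force: [0.6, 0.2, -1.7]
width: 0.128
grip_force: 58.7
```

Call:
step_arm(
  commands=[
    {"fingers": 1, "dx": 0, "dy": 0, "dz": 0.001, "roll": 0},
    {"fingers": 1, "dx": 0, "dy": 0, "dz": 0.002, "roll": 0},
    {"fingers": 1, "dx": 0, "dy": 0, "dz": 0.002, "roll": 0},
  ],
)

```text
time: 29.15
tool_pos: [0.5193, 0.271, 0.055]
tcp_rot: [-1.194, 2.903, 0.001]
wrist_force: [-1.5, 1.0, 7.1]
width: 0.129
grip_force: 59.4
```

Call:
step_arm(
  commands=[
    {"fingers": 0.2, "dx": 0, "dy": 0, "dz": 0, "roll": 0},
    {"fingers": 0.2, "dx": 0, "dy": 0, "dz": 0, "roll": 0},
    {"fingers": 0.2, "dx": 0, "dy": 0, "dz": -0.05, "roll": 0},
    {"fingers": 0.2, "dx": 0, "dy": 0, "dz": -0.1, "roll": 0},
    {"fingers": 0.2, "dx": 0, "dy": 0, "dz": -0.15, "roll": 0},
    {"fingers": 0.2, "dx": 0, "dy": 0, "dz": -0.19, "roll": 0},
    {"fingers": 0.2, "dx": 0, "dy": 0, "dz": -0.19, "roll": 0},
  ],
)

```text
time: 30.02
tool_pos: [0.5205, 0.2713, 0.248]
tcp_rot: [-1.191, 2.898, 0.0]
wrist_force: [0.6, -0.5, -0.4]
width: 0.406
grip_force: 0.0
```

Run:
```python
from h import *
c,im,d=snap('wrist','w8.png');nest(c,im,d,.048,165,'big',.029);nest(c,im,d,.052,45,'mid',.022)
go([.4625,-.059,.25],42.5)
```

```text
big rim [0.4882 0.2406 0.0282] 510 z 0.0478 tilt deg [-0.2 -0.2] grip [0.4433 0.2529 0.0746] yaw 164.6 zmax 0.0825
mid rim [0.4883 0.2406 0.0213] 388 z 0.0518 tilt deg [-0.  -0.2] grip [0.5161 0.2677 0.0777] yaw 44.2 zmax 0.0867
t 30.07 shift [ 0.272  -0.1944 -0.0056] n62 5.4
  roll 92.2 q6 -49.8
  roll 272.2 q6 130.2
```

Call:
step_arm(
  commands=[
    {"fingers": 0.2, "dx": 0.272, "dy": -0.194, "dz": 0, "roll": 92},
    {"fingers": 0.2, "dx": 0.272, "dy": -0.194, "dz": 0, "roll": 92},
    {"fingers": 0.2, "dx": 0.272, "dy": -0.194, "dz": 0, "roll": 92},
    {"fingers": 0.2, "dx": 0.272, "dy": -0.194, "dz": 0, "roll": 92},
    {"fingers": 0.2, "dx": 0.272, "dy": -0.194, "dz": 0, "roll": 92},
    {"fingers": 0.2, "dx": 0.272, "dy": -0.194, "dz": 0, "roll": 92},
    {"fingers": 0.2, "dx": 0.272, "dy": -0.194, "dz": 0, "roll": 92},
    {"fingers": 0.2, "dx": 0.272, "dy": -0.194, "dz": 0, "roll": 92},
  ],
)

```text
time: 31.08
tool_pos: [0.4596, -0.0595, 0.2406]
tcp_rot: [-1.116, -2.932, 0.001]
wrist_force: [0.5, 0.1, -0.1]
width: 0.396
grip_force: 0.0
```

Run:
```python
from h import *
c,im,d=snap('wrist');pans(c,im,d,(.45,-.05,.12))
go([.4620,-.0590,.11],42.5)
```

```text
pan px [286. 167.] centre [ 0.438  -0.0339] R 0.0154 263 grip [ 0.4599 -0.0592  0.0606] zmax 0.07 yaw -49.1 dist 0.0334
pan px [201. 217.] centre [ 0.4224 -0.2063] R 0.0729 170 grip [ 0.4294 -0.1504  0.0656] zmax 0.074 yaw 82.8 dist 0.0563
t 31.12 shift [-0.0021  0.0021  0.1306] n62 2.1
  roll 5.5 q6 -49.8
  roll 185.5 q6 130.2
```

Call:
step_arm(
  commands=[
    {"fingers": 0.25, "dx": -0.001, "dy": 0.001, "dz": 0.05, "roll": 5},
    {"fingers": 0.25, "dx": -0.001, "dy": 0.001, "dz": 0.1, "roll": 5},
    {"fingers": 0.25, "dx": -0.001, "dy": 0.001, "dz": 0.13, "roll": 5},
    {"fingers": 0.25, "dx": -0.001, "dy": 0.001, "dz": 0.13, "roll": 5},
  ],
)

```text
time: 31.62
tool_pos: [0.4585, -0.0581, 0.1089]
tcp_rot: [-1.227, -2.882, 0.003]
wrist_force: [0.7, 0.1, -1.0]
width: 0.38
grip_force: 0.0
```

Run:
```python
from h import *
c,im,d=snap('wrist');pans(c,im,d,(.45,-.05,.08))
go([.4612,-.0591,.0365],42)
```

```text
pan px [285. 207.] centre [ 0.4381 -0.0337] R 0.0153 628 grip [ 0.4597 -0.0588  0.0604] zmax 0.069 yaw -49.2 dist 0.033
t 31.68 shift [-0.0011  0.0002  0.0748] n62 1.2
  roll 1.9 q6 -49.3
  roll 181.9 q6 130.7
```

Call:
step_arm(
  commands=[
    {"fingers": 0.25, "dx": -0.002, "dy": 0, "dz": 0.04, "roll": 2},
    {"fingers": 0.25, "dx": -0.002, "dy": 0, "dz": 0.065, "roll": 2},
    {"fingers": 0.25, "dx": -0.002, "dy": 0, "dz": 0.073, "roll": 2},
    {"fingers": 0.25, "dx": -0.002, "dy": 0, "dz": 0.073, "roll": 2},
    {"fingers": 1, "dx": -0.002, "dy": 0, "dz": 0.073, "roll": 2},
    {"fingers": 1, "dx": -0.002, "dy": 0, "dz": 0.073, "roll": 2},
    {"fingers": 1, "dx": -0.002, "dy": 0, "dz": 0.073, "roll": 2},
    {"fingers": 1, "dx": -0.002, "dy": 0, "dz": 0.073, "roll": 2},
  ],
)

```text
time: 32.67
tool_pos: [0.4656, -0.061, 0.0418]
tcp_rot: [1.282, 2.865, 0.0]
wrist_force: [0.0, -1.7, 5.9]
width: 0.127
grip_force: 58.8
```

Call:
step_arm(
  commands=[
    {"fingers": 1, "dx": 0, "dy": 0, "dz": -0.03, "roll": 0},
    {"fingers": 1, "dx": 0, "dy": 0, "dz": -0.08, "roll": 0},
    {"fingers": 1, "dx": 0, "dy": 0, "dz": -0.13, "roll": 0},
    {"fingers": 1, "dx": 0, "dy": 0, "dz": -0.17, "roll": 0},
    {"fingers": 1, "dx": 0, "dy": 0, "dz": -0.17, "roll": 0},
  ],
)

```text
time: 33.3
tool_pos: [0.4668, -0.0608, 0.2146]
tcp_rot: [1.281, 2.86, 0.004]
wrist_force: [0.0, -0.6, -1.3]
width: 0.127
grip_force: 58.9
```

Run:
```python
from h import *
c,im,d=snap('wrist');heldpan(d,c,.0375,.016,.034)
place(-75,.034,.21)
```

```text
held tool xy [ 0.0365 -0.0001  0.0154] 1229 z above tcp -0.0056 tilt [-0.6  0.7] world centre [ 0.4407 -0.0333]
place [0.4963 0.2077]
t 33.35 shift [0.1793 0.2018 0.002 ] n62 4.3
  roll -153.2 q6 -172.3
  roll 26.8 q6 7.7
```

Call:
step_arm(
  commands=[
    {"fingers": 1, "dx": 0.035, "dy": 0.04, "dz": 0, "roll": 5},
    {"fingers": 1, "dx": 0.07, "dy": 0.08, "dz": 0, "roll": 10},
    {"fingers": 1, "dx": 0.105, "dy": 0.12, "dz": 0, "roll": 15},
    {"fingers": 1, "dx": 0.14, "dy": 0.16, "dz": 0, "roll": 20},
    {"fingers": 1, "dx": 0.165, "dy": 0.187, "dz": 0, "roll": 25},
    {"fingers": 1, "dx": 0.177, "dy": 0.202, "dz": 0, "roll": 27},
    {"fingers": 1, "dx": 0.177, "dy": 0.202, "dz": 0, "roll": 27},
  ],
)

```text
time: 34.22
tool_pos: [0.4954, 0.2069, 0.2078]
tcp_rot: [-1.913, -2.489, 0.005]
wrist_force: [-0.3, -0.6, -0.8]
width: 0.126
grip_force: 59.0
```

```bash
cat >> h.py <<'E'
def corr(foot,Rn,dist,z,line):
    c,im,d=snap('wrist');w=heldpan(d,c,foot,Rn,dist)
    s=read_state();p=s['tool_pos']+np.array([.4883-w[0],.2406-w[1],0]);p[2]=z;go(p,line)
E
python3 - <<'E'
from h import *
corr(.0395,.016,.0365,.125,-165)
E
```

```text
held tool xy [ 0.0387 -0.001   0.0154] 1144 z above tcp -0.0081 tilt [-0.9  0.5] world centre [0.4846 0.2432]
t 34.27 shift [-0.0034  0.0032  0.0831] n62 1.3
  roll -180.1 q6 -172.8
  roll -0.1 q6 7.2
```

Call:
step_arm(
  commands=[
    {"fingers": 1, "dx": -0.003, "dy": 0.003, "dz": 0.03, "roll": 0},
    {"fingers": 1, "dx": -0.003, "dy": 0.003, "dz": 0.06, "roll": 0},
    {"fingers": 1, "dx": -0.003, "dy": 0.003, "dz": 0.08, "roll": 0},
    {"fingers": 1, "dx": -0.003, "dy": 0.003, "dz": 0.083, "roll": 0},
    {"fingers": 1, "dx": -0.003, "dy": 0.003, "dz": 0.083, "roll": 0},
  ],
)

```text
time: 34.9
tool_pos: [0.5005, 0.2033, 0.1273]
tcp_rot: [-1.919, -2.488, 0.001]
wrist_force: [-0.2, 0.7, -0.2]
width: 0.128
grip_force: 59.0
```

Run:
```python
from h import *
corr(.0395,.016,.0365,.062,-165)
```

```text
held tool xy [ 0.0375 -0.0018  0.0155] 1027 z above tcp -0.0084 tilt [-0.9  0.6] world centre [0.4898 0.2395]
t 34.95 shift [ 0.0014 -0.0012  0.066 ] n62 1.1
  roll -180.3 q6 -172.7
  roll -0.3 q6 7.3
```

Call:
step_arm(
  commands=[
    {"fingers": 1, "dx": 0.0015, "dy": -0.001, "dz": 0.02, "roll": 0},
    {"fingers": 1, "dx": 0.0015, "dy": -0.001, "dz": 0.04, "roll": 0},
    {"fingers": 1, "dx": 0.0015, "dy": -0.001, "dz": 0.05, "roll": 0},
    {"fingers": 1, "dx": 0.0015, "dy": -0.001, "dz": 0.056, "roll": 0},
    {"fingers": 1, "dx": 0.0015, "dy": -0.001, "dz": 0.06, "roll": 0},
    {"fingers": 1, "dx": 0.0015, "dy": -0.001, "dz": 0.062, "roll": 0},
    {"fingers": 1, "dx": 0.0015, "dy": -0.001, "dz": 0.062, "roll": 0},
  ],
)

```text
time: 35.83
tool_pos: [0.4994, 0.2053, 0.0655]
tcp_rot: [1.918, 2.488, 0.0]
wrist_force: [0.6, 0.6, -1.7]
width: 0.126
grip_force: 59.0
```

Call:
step_arm(
  commands=[
    {"fingers": 1, "dx": 0, "dy": 0, "dz": 0.001, "roll": 0},
    {"fingers": 1, "dx": 0, "dy": 0, "dz": 0.002, "roll": 0},
    {"fingers": 1, "dx": 0, "dy": 0, "dz": 0.003, "roll": 0},
    {"fingers": 1, "dx": 0, "dy": 0, "dz": 0.003, "roll": 0},
  ],
)

```text
time: 36.33
tool_pos: [0.5001, 0.2051, 0.0638]
tcp_rot: [1.917, 2.488, 0.001]
wrist_force: [-1.8, -2.2, 8.1]
width: 0.122
grip_force: 60.3
```

Contact came at the expected height, so I'll release the pan and check.

Call:
step_arm(
  commands=[
    {"fingers": 0.2, "dx": 0, "dy": 0, "dz": 0, "roll": 0},
    {"fingers": 0.2, "dx": 0, "dy": 0, "dz": 0, "roll": 0},
    {"fingers": 0.2, "dx": 0, "dy": 0, "dz": -0.05, "roll": 0},
    {"fingers": 0.2, "dx": 0, "dy": 0, "dz": -0.1, "roll": 0},
    {"fingers": 0.2, "dx": 0, "dy": 0, "dz": -0.15, "roll": 0},
    {"fingers": 0.2, "dx": 0, "dy": 0, "dz": -0.19, "roll": 0},
    {"fingers": 0.2, "dx": -0.02, "dy": 0, "dz": -0.2, "roll": 0},
    {"fingers": 0.2, "dx": -0.02, "dy": 0, "dz": -0.2, "roll": 0},
  ],
)

```text
time: 37.33
tool_pos: [0.5046, 0.1848, 0.2622]
tcp_rot: [1.919, 2.486, 0.0]
wrist_force: [0.0, 0.3, -0.3]
width: 0.403
grip_force: 0.0
```

Run:
```python
from h import *
c,im,d=snap('wrist','w9.png');nest(c,im,d,.048,165,'big',.029);nest(c,im,d,.052,45,'mid',.022);nest(c,im,d,.056,-75,'small',.016)
q=xyzmap(c,d).reshape(-1,3);r=np.hypot(q[:,0]-.487,q[:,1]-.241);k=(q[:,2]>.055)&(q[:,2]<.064)&(r<.105)&(r>.08);print('rim',cv2.minEnclosingCircle((q[k][:,:2]*1e3).astype(np.float32)))
go([.423,-.207,.27],57)
```

```text
big rim [0.4885 0.241  0.0282] 431 z 0.0479 tilt deg [0.1 0.2] grip [0.4439 0.254  0.0744] yaw 163.8 zmax 0.0825
mid rim [0.4879 0.2419 0.0213] 354 z 0.0519 tilt deg [-0.3  0.4] grip [0.516  0.2697 0.0785] yaw 44.7 zmax 0.0872
small rim [0.4869 0.2439 0.0154] 282 z 0.0559 tilt deg [ 0.2 -0.1] grip [0.4965 0.2123 0.0821] yaw -73.1 zmax 0.0908
rim ((487.1529235839844, 240.98854064941406), 95.49697875976562)
t 37.38 shift [-0.3588 -0.1774 -0.0088] n62 6.4
  roll -42.3 q6 -83.1
  roll 137.7 q6 96.9
```

View pics/w9.png

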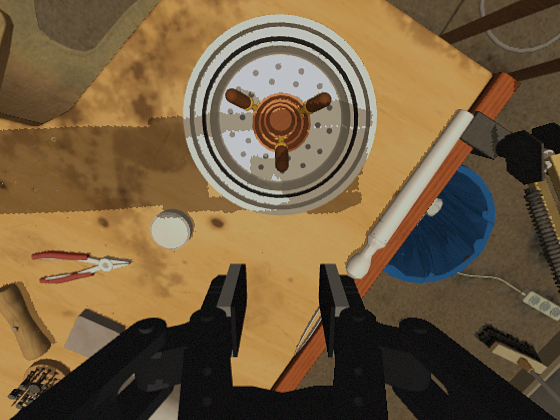

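All three pans are nested and level at (280,120), with the handles about 120° apart. Next I'll fetch the lid.

Call:
step_arm(
  commands=[
    {"fingers": -0.2, "dx": 0, "dy": 0, "dz": -0.03, "roll": 0},
    {"fingers": -0.2, "dx": -0.359, "dy": -0.177, "dz": -0.03, "roll": -42},
    {"fingers": -0.2, "dx": -0.359, "dy": -0.177, "dz": -0.03, "roll": -42},
    {"fingers": -0.2, "dx": -0.359, "dy": -0.177, "dz": -0.03, "roll": -42},
    {"fingers": -0.2, "dx": -0.359, "dy": -0.177, "dz": -0.03, "roll": -42},
    {"fingers": -0.2, "dx": -0.359, "dy": -0.177, "dz": -0.03, "roll": -42},
    {"fingers": -0.2, "dx": -0.359, "dy": -0.177, "dz": -0.03, "roll": -42},
    {"fingers": -0.2, "dx": -0.359, "dy": -0.177, "dz": -0.03, "roll": -42},
  ],
)

```text
time: 38.38
tool_pos: [0.4228, -0.2076, 0.2895]
tcp_rot: [-0.899, -3.006, -0.002]
wrist_force: [1.0, 0.1, -0.4]
width: 0.596
grip_force: 0.0
```

Run:
```python
from h import *
go([.4233,-.2071,.17],57.7);print(read_state()['tool_pos'],read_state()['width'])
```

```text
t 38.38 shift [-0.0007  0.0008  0.1195] n62 1.9
  roll -1.0 q6 -83.8
  roll 179.0 q6 96.2
[ 0.42275129 -0.20764995  0.28953225] 0.5955675503068236
```

Before grasping, a quick check of the knob and tap on the mat, at 40 mm lower height.

Run:
```python
from h import *
try: lidlook('w10.png',(.4233,-.2071),-.04)
except Exception as e: print(e)
```

```text
knob [ 0.4212 -0.2057  0.1089] 741 [ 0.4219 -0.2063  0.1081]
bar [ 0.4625 -0.2311  0.1046] [ 0.4643 -0.2321] 226 [0.0432 0.0093] ang 148.5 dir -31.5
```

Call:
step_arm(
  commands=[
    {"fingers": -0.2, "dx": 0, "dy": 0.001, "dz": 0.05, "roll": -1},
    {"fingers": -0.2, "dx": 0, "dy": 0.001, "dz": 0.1, "roll": -1},
    {"fingers": -0.2, "dx": 0, "dy": 0.001, "dz": 0.12, "roll": -1},
    {"fingers": -0.2, "dx": 0, "dy": 0.001, "dz": 0.12, "roll": -1},
  ],
)

```text
time: 38.92
tool_pos: [0.4222, -0.2036, 0.1679]
tcp_rot: [-0.87, -3.01, -0.004]
wrist_force: [0.7, 0.2, 0.5]
width: 0.601
grip_force: 0.0
```

Run:
```python
from h import *
go([.4233,-.2071,.0865],57.7)
```

```text
t 38.92 shift [-0.0035 -0.0023  0.0814] n62 1.3
  roll 0.0 q6 -83.8
  roll 180.0 q6 96.2
```

Call:
step_arm(
  commands=[
    {"fingers": -0.2, "dx": 0, "dy": -0.001, "dz": 0.04, "roll": 0},
    {"fingers": -0.2, "dx": 0, "dy": -0.001, "dz": 0.07, "roll": 0},
    {"fingers": -0.2, "dx": 0, "dy": -0.001, "dz": 0.081, "roll": 0},
    {"fingers": -0.2, "dx": 0, "dy": -0.001, "dz": 0.081, "roll": 0},
    {"fingers": 1, "dx": 0, "dy": -0.001, "dz": 0.081, "roll": 0},
    {"fingers": 1, "dx": 0, "dy": -0.001, "dz": 0.081, "roll": 0},
    {"fingers": 1, "dx": 0, "dy": -0.001, "dz": 0.081, "roll": 0},
    {"fingers": 1, "dx": 0, "dy": -0.001, "dz": 0.081, "roll": 0},
  ],
  squeeze=60,
)

```text
time: 39.92
tool_pos: [0.4259, -0.2073, 0.0933]
tcp_rot: [0.871, 3.015, -0.002]
wrist_force: [-1.1, 0.6, 6.0]
width: 0.327
grip_force: 59.3
```

Call:
step_arm(
  commands=[
    {"fingers": 1, "dx": 0, "dy": 0, "dz": -0.01, "roll": 0},
    {"fingers": 1, "dx": 0, "dy": 0, "dz": -0.03, "roll": 0},
    {"fingers": 1, "dx": 0, "dy": 0, "dz": -0.07, "roll": 0},
    {"fingers": 1, "dx": 0, "dy": 0, "dz": -0.12, "roll": 0},
    {"fingers": 1, "dx": 0, "dy": 0, "dz": -0.17, "roll": 0},
    {"fingers": 1, "dx": 0, "dy": 0, "dz": -0.2, "roll": 0},
    {"fingers": 1, "dx": 0, "dy": 0, "dz": -0.2, "roll": 0},
  ],
)

```text
time: 40.8
tool_pos: [0.4259, -0.207, 0.2942]
tcp_rot: [0.871, 3.012, -0.002]
wrist_force: [0.9, 0.5, -4.2]
width: 0.321
grip_force: 60.0
```

Run:
```python
from h import *
go([.4880,.2407,.285],109)
```

```text
t 40.8 shift [0.1864 0.4118 0.0083] n62 7.2
  roll -51.2 q6 -82.7
  roll 128.8 q6 97.3
```

Call:
step_arm(
  commands=[
    {"fingers": 1, "dx": 0.022, "dy": 0.05, "dz": 0, "roll": -6},
    {"fingers": 1, "dx": 0.045, "dy": 0.1, "dz": 0, "roll": -12},
    {"fingers": 1, "dx": 0.07, "dy": 0.155, "dz": 0, "roll": -19},
    {"fingers": 1, "dx": 0.095, "dy": 0.21, "dz": 0, "roll": -26},
    {"fingers": 1, "dx": 0.12, "dy": 0.265, "dz": 0, "roll": -33},
    {"fingers": 1, "dx": 0.145, "dy": 0.32, "dz": 0, "roll": -40},
    {"fingers": 1, "dx": 0.165, "dy": 0.365, "dz": 0, "roll": -46},
    {"fingers": 1, "dx": 0.18, "dy": 0.398, "dz": 0, "roll": -50},
  ],
)

```text
time: 41.8
tool_pos: [0.483, 0.2281, 0.2879]
tcp_rot: [0.491, -3.098, 0.001]
wrist_force: [0.4, -0.5, -4.6]
width: 0.324
grip_force: 60.5
```

Call:
step_arm(
  commands=[
    {"fingers": 1, "dx": 0, "dy": 0.005, "dz": 0, "roll": 0},
    {"fingers": 1, "dx": 0, "dy": 0.01, "dz": 0, "roll": -1},
    {"fingers": 1, "dx": 0, "dy": 0.01, "dz": 0, "roll": -1},
    {"fingers": 1, "dx": 0, "dy": 0.01, "dz": 0, "roll": -1},
  ],
)

```text
time: 42.3
tool_pos: [0.4816, 0.2348, 0.2911]
tcp_rot: [0.51, -3.1, 0.0]
wrist_force: [-0.0, 0.3, -3.8]
width: 0.322
grip_force: 60.5
```

```bash
cat >> h.py <<'E'
def heldlid(off=.0893):
    c,im,d=snap('wrist');s=read_state();M=R.from_rotvec(s['tcp_rot']).as_matrix();P=xyzmap(c,d).reshape(-1,3)
    q=(P-s['tool_pos'])@M;h=off-q[:,2];rr=np.hypot(q[:,0],q[:,1])
    from scipy.optimize import least_squares
    for lo,hi,R0 in((.018,.045,.0725),(-.004,.004,.084),(.007,.013,.084)):
        k=(h>lo)&(h<hi)&(abs(rr-R0)<.010)&(q[:,0]>-.03);r=q[k]
        if len(r)<30: print(lo,'none',len(r));continue
        if R0>.08:  # outermost per angle
            a=np.round(np.degrees(np.arctan2(r[:,1],r[:,0]))/3);r=np.array([max(r[a==b],key=lambda p:p[0]**2+p[1]**2) for b in np.unique(a)])
        f=least_squares(lambda x:np.hypot(r[:,0]-x[0],r[:,1]-x[1])-x[2],[0,0,R0],loss='soft_l1',f_scale=.001)
        w=s['tool_pos']+M@[f.x[0],f.x[1],0];print(lo,'tool xy R',f.x.round(4),len(r),'world',w[:2].round(4))
    r=np.hypot(P[:,0]-.4872,P[:,1]-.241);k=(P[:,2]>.055)&(P[:,2]<.064)&(r<.100)&(r>.085);t=P[k]
    f=least_squares(lambda x:np.hypot(t[:,0]-x[0],t[:,1]-x[1])-x[2],[.487,.241,.092],loss='soft_l1',f_scale=.001);print('rim',f.x.round(4),k.sum())
    fl=(h>.006)&(h<.016)&(rr>.074)&(rr<.083);A=np.c_[q[fl,:2],np.ones(fl.sum())]
    if fl.sum()>50: print('flange tilt',np.degrees(np.linalg.lstsq(A,h[fl],rcond=None)[0][:2]).round(2),h[fl].mean().round(4))
E
python3 - <<'E'
from h import *
print(read_state()['tool_pos']);heldlid();go([.4911,.2417,.20],108.5)
E
```

```text
[0.48157713 0.23484366 0.2911404 ]
0.018 tool xy R [0.0043 0.0002 0.0725] 276 world [0.4776 0.2338]
-0.004 none 0
0.007 tool xy R [0.004  0.0002 0.0838] 55 world [0.4778 0.2339]
rim [0.487 0.241 0.092] 0
flange tilt [1.17 0.11] 0.0122
t 42.35 shift [-0.0111  0.0034  0.0913] n62 1.5
  roll 0.2 q6 -82.3
  roll 180.2 q6 97.7
```

Call:
step_arm(
  commands=[
    {"fingers": 1, "dx": -0.011, "dy": 0.003, "dz": 0.03, "roll": 0},
    {"fingers": 1, "dx": -0.011, "dy": 0.003, "dz": 0.06, "roll": 0},
    {"fingers": 1, "dx": -0.011, "dy": 0.003, "dz": 0.09, "roll": 0},
    {"fingers": 1, "dx": -0.011, "dy": 0.003, "dz": 0.11, "roll": 0},
    {"fingers": 1, "dx": -0.011, "dy": 0.003, "dz": 0.12, "roll": 0},
    {"fingers": 1, "dx": -0.011, "dy": 0.003, "dz": 0.12, "roll": 0},
    {"fingers": 1, "dx": -0.011, "dy": 0.003, "dz": 0.12, "roll": 0},
  ],
)

```text
time: 43.22
tool_pos: [0.492, 0.2424, 0.1726]
tcp_rot: [-0.511, 3.097, 0.001]
wrist_force: [-0.2, -0.2, -5.3]
width: 0.323
grip_force: 60.6
```

Run:
```python
from h import *
print(read_state()['tool_pos']);heldlid();go([.4912,.2424,.1333],108.5)
```

```text
[0.49203455 0.24244958 0.17264805]
0.018 tool xy R [0.0038 0.0001 0.0728] 283 world [0.4884 0.2414]
-0.004 none 0
0.007 tool xy R [0.0038 0.0001 0.0838] 54 world [0.4884 0.2414]
rim [0.4891 0.242  0.0937] 3258
flange tilt [1.12 0.1 ] 0.0122
t 43.27 shift [0.0009 0.0002 0.0395] n62 0.6
  roll 0.2 q6 -82.2
  roll 180.2 q6 97.8
```

Call:
step_arm(
  commands=[
    {"fingers": 1, "dx": 0, "dy": 0, "dz": 0.008, "roll": 0},
    {"fingers": 1, "dx": 0, "dy": 0, "dz": 0.016, "roll": 0},
    {"fingers": 1, "dx": 0, "dy": 0, "dz": 0.022, "roll": 0},
    {"fingers": 1, "dx": 0, "dy": 0, "dz": 0.026, "roll": 0},
    {"fingers": 1, "dx": 0, "dy": 0, "dz": 0.029, "roll": 0},
    {"fingers": 1, "dx": 0, "dy": 0, "dz": 0.032, "roll": 0},
    {"fingers": 1, "dx": 0, "dy": 0, "dz": 0.034, "roll": 0},
    {"fingers": 1, "dx": 0, "dy": 0, "dz": 0.034, "roll": 0},
  ],
)

```text
time: 44.28
tool_pos: [0.491, 0.2422, 0.1372]
tcp_rot: [0.512, -3.099, 0.0]
wrist_force: [0.1, -0.1, -4.9]
width: 0.319
grip_force: 60.6
```

Call:
step_arm(
  commands=[
    {"fingers": 1, "dx": 0, "dy": 0, "dz": 0.001, "roll": 0},
    {"fingers": 1, "dx": 0, "dy": 0, "dz": 0.002, "roll": 0},
    {"fingers": 1, "dx": 0, "dy": 0, "dz": 0.003, "roll": 0},
    {"fingers": 1, "dx": 0, "dy": 0, "dz": 0.0035, "roll": 0},
    {"fingers": 1, "dx": 0, "dy": 0, "dz": 0.004, "roll": 0},
    {"fingers": 1, "dx": 0, "dy": 0, "dz": 0.004, "roll": 0},
  ],
)

```text
time: 45.02
tool_pos: [0.491, 0.2423, 0.1336]
tcp_rot: [0.512, -3.1, -0.0]
wrist_force: [0.2, 0.5, -2.5]
width: 0.322
grip_force: 60.9
```

Call:
step_arm(
  commands=[
    {"fingers": 1, "dx": 0, "dy": 0, "dz": 0.001, "roll": 0},
    {"fingers": 1, "dx": 0, "dy": 0, "dz": 0.0015, "roll": 0},
    {"fingers": 1, "dx": 0, "dy": 0, "dz": 0.0015, "roll": 0},
  ],
)

```text
time: 45.4
tool_pos: [0.4911, 0.2423, 0.1333]
tcp_rot: [-0.512, 3.1, 0.0]
wrist_force: [-6.4, -1.3, 6.7]
width: 0.319
grip_force: 61.5
```

Call:
step_arm(
  commands=[
    {"fingers": -0.2, "dx": 0, "dy": 0, "dz": 0, "roll": 0},
    {"fingers": -0.2, "dx": 0, "dy": 0, "dz": 0, "roll": 0},
    {"fingers": -0.2, "dx": 0, "dy": 0, "dz": 0, "roll": 0},
    {"fingers": -0.2, "dx": 0, "dy": 0, "dz": -0.05, "roll": 0},
    {"fingers": -0.2, "dx": -0.04, "dy": 0, "dz": -0.1, "roll": 0},
    {"fingers": -0.2, "dx": -0.08, "dy": 0, "dz": -0.13, "roll": 0},
    {"fingers": 0.2, "dx": -0.08, "dy": 0, "dz": -0.13, "roll": 0},
    {"fingers": 0.2, "dx": -0.08, "dy": 0, "dz": -0.13, "roll": 0},
  ],
)

```text
time: 46.4
tool_pos: [0.5661, 0.2676, 0.2606]
tcp_rot: [0.511, -3.097, 0.001]
wrist_force: [-0.3, -0.5, -0.9]
width: 0.401
grip_force: 0.0
```

Run:
```python
from h import *
print(read_state()['tool_pos'])
c,im,d,q=lidlook('w11.png')
k=(np.hypot(q[:,0]-.488,q[:,1]-.241)<.083)&(np.hypot(q[:,0]-.488,q[:,1]-.241)>.076)&(q[:,2]>.04)&(q[:,2]<.07);print('flange z',np.percentile(q[k][:,2],[5,50,95]))
A=np.c_[q[k][:,:2]-[.488,.241],np.ones(k.sum())];print('tilt',np.degrees(np.linalg.lstsq(A,q[k][:,2],rcond=None)[0][:2]))
go([.535,.2565,.122],108)
```

```text
[0.56605496 0.2675778  0.26056933]
knob [0.4877 0.2412 0.1489] 1495 [0.4879 0.2412 0.1482]
bar [0.5336 0.2579 0.1445] [0.5348 0.2582] 571 [0.0431 0.0097] ang 19.9 dir 19.8
flange z [0.05420291 0.05547168 0.0566804 ]
tilt [-0.10718865 -0.04274642]
t 46.45 shift [ 0.0318 -0.0004  0.138 ] n62 2.3
  roll 0.8 q6 -82.4
  roll 180.8 q6 97.6
```

The lid is home: its flange top is at 55 mm and level, and the tap is at (0.5347,0.258). Now I'll shut the tap.

Call:
step_arm(
  commands=[
    {"fingers": 0.3, "dx": 0.032, "dy": 0.001, "dz": 0.04, "roll": -1},
    {"fingers": 0.3, "dx": 0.032, "dy": 0.001, "dz": 0.07, "roll": -1},
    {"fingers": 0.3, "dx": 0.032, "dy": 0.001, "dz": 0.07, "roll": -1},
    {"fingers": 0.3, "dx": 0.032, "dy": 0.001, "dz": 0.07, "roll": -1},
  ],
  squeeze=25,
)

```text
time: 46.95
tool_pos: [0.5361, 0.2586, 0.1922]
tcp_rot: [-0.539, 3.095, 0.0]
wrist_force: [0.9, -0.8, 0.7]
width: 0.353
grip_force: 0.0
```

Run:
```python
from h import *
go([.5347,.2578,.123],109.8)
```

```text
t 46.95 shift [ 0.0016 -0.0003  0.0692] n62 1.1
  roll -0.0 q6 -84.1
  roll 180.0 q6 95.9
```

Call:
step_arm(
  commands=[
    {"fingers": 0.3, "dx": 0.001, "dy": 0, "dz": 0.04, "roll": 0},
    {"fingers": 0.3, "dx": 0.001, "dy": 0, "dz": 0.065, "roll": 0},
    {"fingers": 0.3, "dx": 0.001, "dy": 0, "dz": 0.069, "roll": 0},
    {"fingers": 0.3, "dx": 0.001, "dy": 0, "dz": 0.069, "roll": 0},
    {"fingers": 1, "dx": 0.001, "dy": 0, "dz": 0.069, "roll": 0},
    {"fingers": 1, "dx": 0.001, "dy": 0, "dz": 0.069, "roll": 0},
    {"fingers": 1, "dx": 0.001, "dy": 0, "dz": 0.069, "roll": 0},
    {"fingers": 1, "dx": 0.001, "dy": 0, "dz": 0.069, "roll": 0},
  ],
)

```text
time: 47.95
tool_pos: [0.5368, 0.259, 0.125]
tcp_rot: [-0.538, 3.091, 0.002]
wrist_force: [0.8, -0.5, 5.5]
width: 0.127
grip_force: 24.7
```

Call:
step_arm(
  commands=[
    {"fingers": 1, "dx": 0, "dy": 0, "dz": 0, "roll": 10},
    {"fingers": 1, "dx": 0, "dy": 0, "dz": 0, "roll": 20},
    {"fingers": 1, "dx": 0, "dy": 0, "dz": 0, "roll": 30},
    {"fingers": 1, "dx": 0, "dy": 0, "dz": 0, "roll": 40},
    {"fingers": 1, "dx": 0, "dy": 0, "dz": 0, "roll": 50},
    {"fingers": 1, "dx": 0, "dy": 0, "dz": 0, "roll": 60},
    {"fingers": 1, "dx": 0, "dy": 0, "dz": 0, "roll": 70},
    {"fingers": 1, "dx": 0, "dy": 0, "dz": 0, "roll": 80},
  ],
)

```text
time: 48.95
tool_pos: [0.5355, 0.2577, 0.1245]
tcp_rot: [1.584, 2.712, -0.0]
wrist_force: [-2.9, -2.4, 7.7]
width: 0.135
grip_force: 27.9
```

Call:
step_arm(
  commands=[
    {"fingers": 1, "dx": 0, "dy": 0, "dz": 0, "roll": 6},
    {"fingers": 1, "dx": 0, "dy": 0, "dz": 0, "roll": 11},
    {"fingers": 1, "dx": 0, "dy": 0, "dz": 0, "roll": 14},
    {"fingers": 1, "dx": 0, "dy": 0, "dz": 0, "roll": 14},
    {"fingers": 1, "dx": 0, "dy": 0, "dz": 0, "roll": 14},
  ],
)

```text
time: 49.58
tool_pos: [0.5354, 0.2573, 0.1244]
tcp_rot: [1.895, 2.504, -0.002]
wrist_force: [-2.8, -4.8, 7.7]
width: 0.131
grip_force: 27.1
```

Call:
step_arm(
  commands=[
    {"fingers": 0.3, "dx": 0, "dy": 0, "dz": 0, "roll": 0},
    {"fingers": 0.3, "dx": 0, "dy": 0, "dz": 0, "roll": 0},
    {"fingers": 0.3, "dx": 0, "dy": 0, "dz": -0.05, "roll": 0},
    {"fingers": 0.3, "dx": 0, "dy": 0, "dz": -0.1, "roll": 0},
    {"fingers": 0.3, "dx": -0.08, "dy": 0, "dz": -0.15, "roll": 0},
    {"fingers": 0.3, "dx": -0.08, "dy": 0, "dz": -0.15, "roll": 0},
    {"fingers": 0.3, "dx": -0.08, "dy": 0, "dz": -0.15, "roll": 0},
  ],
)

```text
time: 50.45
tool_pos: [0.5585, 0.1801, 0.2748]
tcp_rot: [1.898, 2.501, 0.005]
wrist_force: [0.1, 1.0, -0.8]
width: 0.352
grip_force: 0.0
```

Run:
```python
from h import *
print(read_state()['tool_pos'])
c,im,d,q=lidlook('w12.png')
k=(np.hypot(q[:,0]-.488,q[:,1]-.241)<.083)&(np.hypot(q[:,0]-.488,q[:,1]-.241)>.076)&(q[:,2]>.04)&(q[:,2]<.07);print('flange z',np.percentile(q[k][:,2],[5,50,95]))
```

```text
[0.55845752 0.18011207 0.27478328]
knob [0.4888 0.2423 0.1489] 1338 [0.4882 0.242  0.1482]
bar [0.5348 0.2593 0.1445] [0.535  0.2588] 609 [0.0433 0.01  ] ang 110.1 dir 19.7
flange z [0.05432052 0.05564424 0.056984  ]
```

The bar is back at 90° to the line to the knob, which matches its reading when shut at the start. The lid is still home. Handing in.

```bash
python3 -c "
from workcell import *
print(finish_job())"
```

```text
the job is handed in; nothing more can be done
None
```

The job is done and handed in at about 51 s: all three pans are nested level mid-floor with handles about 120° apart, the lid is home, and the tap is shut; I moved nothing else on the bench.

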